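# Hitch the sanding arm to its pivot ball

### The arm

A 7-joint arm with a two-finger parallel gripper is mounted at the origin on the work surface. World frame = base frame: x ahead of the robot, y to its left, z up, the work surface at z = 0. Lengths are in m, angles in rad, forces in N, time in s.
With the tool pointing down it reaches from about 0.4 to 0.85 m from the base axis. Payload 10.4 kg.
Tool frame: the origin (TCP) lies at the very end of the fingers, on their centre line; the grasp point (between the pads) lies 19 mm behind it; z points along the fingers, y is the direction in which the jaws open and shut (so a half turn about z gives the same grasp; the last joint's range is limited). The gripper opens to 85 mm and grips with 20 to 120 N. Pads are 22 mm wide; open, the fingers measure 114 mm over their backs; the gripper's body (76 mm by 85 mm) begins 54 mm behind the grasp point. The pads swing forward as they close: fully open they stand 13 mm farther back than shut.
Start: joints at [1.327, 0.332, -0.065, 1.46, 0.022, 1.35, -0.088], TCP at [0.137, -0.61, 0.231] pointing down, gripper open.
Joint ranges: [-2.6, 2.6], [-0.5, 2.12], [-1.47, 1.34], [0.16, 2.42], [-1.27, 4.41], [0.06, 2.06], [-2.6, 2.6]. Speed limits (rad/s): [2.22, 2.22, 2.79, 2.79, 3.14, 3.14, 3.14].

### API

Orientations are given as a unit quaternion [x, y, z, w].
In Python, from cell import state, snapshot, hand_in gives the robot as it stands. The module is installed in compiled form; this text tells all that it offers.
- The arm moves only by the tool arm_command, never from a script. Its arguments are lists of equal length, an entry for each row: "fingers": the closure, from 0 (fully open) to 1 (shut); "dp": the shift along the tool's x, y, z in m, a list of three; "twist": the turn, a rotation vector about the tool's x, y, z in rad, a list of three. In form: {"fingers": [fingers, ...], "dp": [[tx, ty, tz], ...], "twist": [[rx, ry, rz], ...]}. A call has 1 to 8 rows; each row is the pose to reach, as a shift and turn from the pose measured when the call began, along the tool's axes at that moment; what a row does not reach only later rows make up. A row lasts 1/10 s, in which the tool goes at most 50 mm and 8.59 degrees, less where a joint would pass 70% of its speed; a pose out of reach is approached as far as the arm can. A call with a gripper value outside its range is refused whole. The fingers move at their own pace and stop on an object; "newtons" is the grip in N (left out, the last holds). Time passes only in rows, so rows that repeat a pose let the fingers close. It gives the time, the measured TCP pose, the force and the opening at its end, in the units of the state.
- state(): the state, without advancing time (a new reading comes with each control period).
- snapshot(name): name is "side" or "top"; returns a dict with "img" (384x512x3 uint8, red, green, blue), "mtx" (3x3 intrinsics, pixels), "view" (4x4, takes a point from world to camera coordinates). Camera axes: x right, y down, z forward; pixel columns grow to the right and rows downward; lengths in m; the calibration is good to about 2 mm. A picture is of the moment at which its call begins. There is no depth.
- hand_in(): hands the job in, once; it reports no verdict.
The state is a dict: "clock": time; "joint_pos": joint angles; "qd": joint speeds; "joint_torque": joint torques, N m; "tcp_pos": TCP position; "tcp_rot": TCP orientation; "wrist_force": force on the tool from outside, world axes, zero at the start; "wrist_torque": the same for the moment, N m; "grip_width": opening from 0.0 (shut) to 1.0 (fully open).
Only numpy, scipy, OpenCV 4.12 (cv2) and the standard library are available. Lean on these libraries where they do the work, as an engineer would, in place of code of your own. Each camera call takes 0.05 s, during which the arm holds its last target.

### The job

Raise the red latch handle of the loose sanding arm, then lower the arm's socket gently all the way onto the sander's steel ball, with the arm pointing straight at the sanding disc so that the wooden block's end faces it and the shoe sits on the sander's table. Press the red handle fully down to lock the coupler, and leave the other things on the bench and on the sander's table where they are.

Things in the scene. Friction and masses are not known exactly. Their poses are not given: they have to be found in the camera images.
- ball (a point): centre of the polished steel ball (44 mm) on an 18 mm neck with a 34 mm foot flange 5 mm thick, on the grey table of the fixed disc sander. Ball centre 37 mm above the flat table top, 122 mm above the bench. Sander axes: z up, -x from the ball straight to the disc, y across. The table is 240 mm wide (y) and reaches from 50 mm on the ball's far side from the disc to 195 mm towards the disc.
- disc_face (a point): point on the brown abrasive face of the sander's upright disc (200 mm across, top edge 145 mm above the table), 208 mm straight ahead of the ball along -x, 26 mm above the table. The block's end belongs 12 mm short of it. Axes as for the ball. The motor lies behind the disc; the whole sander is fixed.
- socket (a point): centre of the socket in the aluminium dome at one end of the loose sanding arm (231 mm long, 0.65 kg +-25 %); meets the ball's centre when home. Dome 70 mm across, top 30 mm above this point, open rim 36 mm below; mouth 52 mm wide inside with a conical seat that centres the ball. Arm axes: z up, the arm runs from the dome along -x, y across. It stands level on rim and shoe.
- bar_grip (a point): centre of the arm's bare grey bar, 95 mm from the socket along -x and 10 mm higher; bar 24 mm wide (y), 24 mm tall, free between 50 and 118 mm from the socket when the handle is up: the place to grip and carry, near the balance point. Axes as for the socket. When home the shoe rests on the sander's table, the rim 1 mm above it.
- block_end (a point): middle of the free end of the reddish hardwood block (68 x 46 x 34 mm) strapped on the shoe (aluminium plate 84 mm wide, 120 to 188 mm from the socket). 196 mm from the socket along -x, 25 mm above the shoe's underside. A grey end plate 60 mm wide stands between bar and block; nothing at this end is higher than 58 mm above the underside. Axes as for the socket.
- latch_grip (a point): middle of the red cross grip of the latch handle, a round-ended bar 18 mm thick and 50 mm long across the arm (along y). With the handle down it is 114 mm from the socket along -x and 36 mm above the socket centre, just over the 24 mm wide arm bar, so its ends overhang the bar by 13 mm on each side.
- latch_hinge (a point): middle of the latch handle's pivot, 34 mm from the socket along -x and 12 mm above the socket centre; pivot axis along the arm's y. The cross grip circles it at 84 mm radius.
- latch (a joint): handle angle: 0 = fully down along the arm (locked, claw under the ball), growing as the grip is raised up and over towards the dome; 1.6 = end stop, leaning a little over the dome. A stiff pivot that stays where left; about 3 N at the grip moves it. Below about 0.25 the claw blocks the socket; with the socket over 5 mm short of home the claw meets the ball and the handle will not go fully down.
- sanding_block: cork sanding block 85 x 36 x 30 mm lying on the sander's table beside the arm's place; origin at its underside. Bystander.
- offcut_a: red hardwood offcut 100 x 30 x 22 mm lying on the sander's table on the other side of the arm's place; origin at its underside. Bystander.
- offcut_b: red hardwood offcut 160 x 45 x 30 mm on the far side of the bench; origin at its underside. Bystander.
- bowl: grey-brown clay bowl 124 mm across, 62 mm high, far side of the bench; origin at its underside. Bystander.
- glue: yellow glue bottle 60 mm across, 160 mm high, far side of the bench; origin at its underside. Bystander.
- brush: flat brush with a light wooden handle, 170 mm long, lying on the right of the bench beyond the loose arm; origin on its underside. Bystander.
- hammer: hammer with a brown wooden handle lying on the right of the bench; origin on its underside. Bystander.
Not all that is in view belongs to the job. Of the things that look like the part that bears socket, the larger one is meant.

How it is judged:
By the outcome, as a careful person would: the job done as asked, in the order asked, and still so for the second after the job is handed in, with the robot touching nothing.
It also fails if it takes over 72 s, if anything falls off the work surface, if the arm or the gripper's body presses on something with over 40 N, if the wrist force passes 120 N, or if a joint passes its speed limit or range.

## Working session

There is one attempt and no reset: what is moved stays moved. The work goes in short steps, Python scripts to look and compute and a tool call to move; the robot and the scene stay as the last step left them, time stands still between calls to the robot, and variables do not carry over. Pictures are saved under pics/ and viewed, and the job is handed in when it is done.

Besides the shell and the picture viewer there is one more tool, called after "Call:" as name(argument=value, ...) on one line, values as JSON. arm_command: Moves the arm, as the interface text tells. Its arguments: {"type":"object","properties":{"fingers":{"type":"array","items":{"type":"number"}},"dp":{"type":"array","items":{"type":"array","items":{"type":"number"}}},"twist":{"type":"array","items":{"type":"array","items":{"type":"number"}}},"newtons":{"type":"number"}},"required":["fingers","dp","twist"]}

```bash
mkdir -p pics; ls
python3 - <<'E'
from cell import state,snapshot
import cv2,numpy as np,pickle
s=state()
for k,v in s.items(): print(k,np.round(v,4))
for n in("side","top"):
    d=snapshot(n); cv2.imwrite(f"pics/{n}0.png",d["img"][:,:,::-1]); pickle.dump(d,open(f"{n}0.pkl","wb")); print(n,d["mtx"],np.round(d["view"],4), -d["view"][:3,:3].T@d["view"][:3,3])
E
```

```text
pics
clock 0.0
joint_pos [ 1.3274  0.3329 -0.0647  1.4609  0.0216  1.3499 -0.0885]
qd [ 0.001  -0.0008  0.0003 -0.0007  0.0013 -0.0007  0.0005]
joint_torque [-0.00000e+00 -6.25459e+01  4.93000e-02 -3.91606e+01  1.63000e-02
  1.00000e-02 -1.00000e-04]
tcp_pos [ 0.1368 -0.6095  0.2305]
tcp_rot [ 9.939e-01  1.102e-01 -1.000e-04 -7.000e-04]
wrist_force [ 0.0408 -0.4255 -0.2947]
wrist_torque [-0.0037 -0.0045  0.0117]
grip_width 1.0015
side [[416.74684739   0.         254.82488455]
 [  0.         416.74684739 192.13492987]
 [  0.           0.           1.        ]] [[-0.9106 -0.4133 -0.0083  0.3987]
 [-0.2948  0.6632 -0.6879  0.3256]
 [ 0.2898 -0.6239 -0.7257  1.0435]
 [ 0.      0.      0.      1.    ]] [0.1565837  0.59988099 0.98460628]
top [[465.35389975   0.         254.78751732]
 [  0.         465.35389975 192.44497017]
 [  0.           0.           1.        ]] [[-0.0059 -1.     -0.0027 -0.1347]
 [-0.99    0.0062 -0.141   0.5089]
 [ 0.141   0.0019 -0.99    1.2971]
 [ 0.      0.      0.      1.    ]] [ 0.32006909 -0.14029514  1.3555335 ]
```

View pics/side0.png

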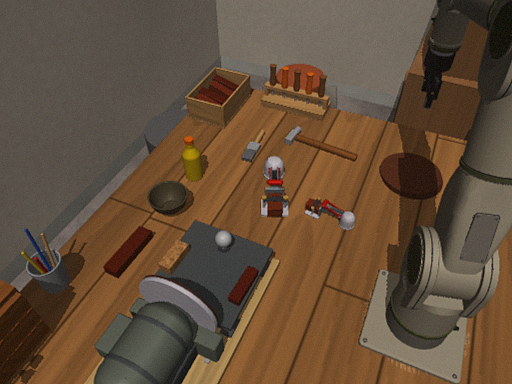

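View pics/top0.png

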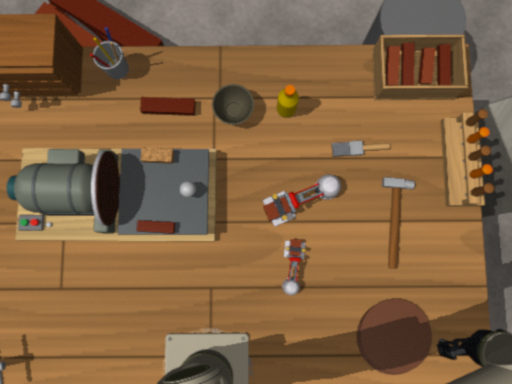

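The top view shows the sander at left, with its ball at (187,189) and disc near x=105. The larger arm runs from its dome at (329,187) to its block at (272,210). The small decoy is at (293,265). Next I'll zoom in.

Run:
```python
import cv2
a=cv2.imread("pics/top0.png")[140:260,100:360]; cv2.imwrite("pics/t0z.png",cv2.resize(a,None,fx=3,fy=3,interpolation=cv2.INTER_CUBIC))
a=cv2.imread("pics/side0.png")[140:340,130:330]; cv2.imwrite("pics/s0z.png",cv2.resize(a,None,fx=3,fy=3,interpolation=cv2.INTER_CUBIC))
```

```text
(no output)
```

View pics/t0z.png

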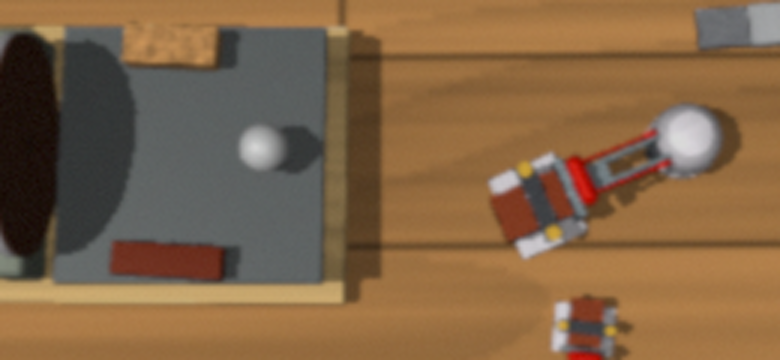

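View pics/s0z.png

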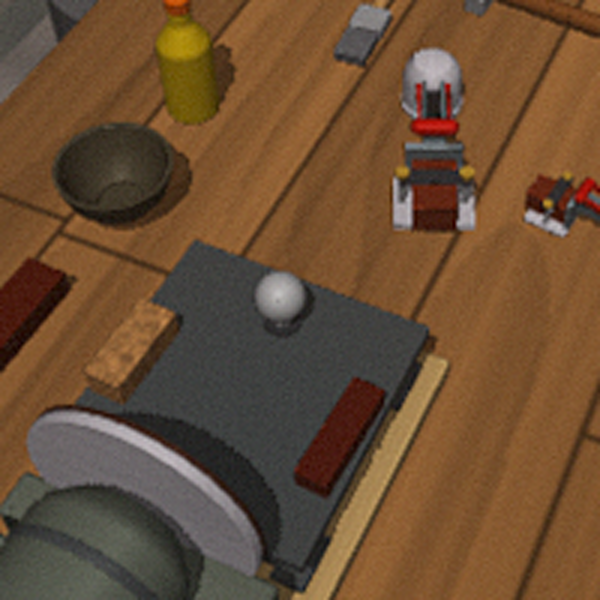

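```bash
cat > h.py <<'E'
import cv2,numpy as np,pickle
from cell import state,snapshot
from scipy.spatial.transform import Rotation as R
def load(t): return {n:pickle.load(open(f"{n}{t}.pkl","rb")) for n in("side","top")}
def shot(t,names=("side","top")):
    o={}
    for n in names:
        d=snapshot(n); o[n]=d; pickle.dump(d,open(f"{n}{t}.pkl","wb")); cv2.imwrite(f"pics/{n}{t}.png",d["img"][:,:,::-1])
    return o
def ray(d,uv):
    Rm=d["view"][:3,:3]; c=-Rm.T@d["view"][:3,3]
    v=Rm.T@np.linalg.inv(d["mtx"])@np.array([uv[0],uv[1],1.]); return c,v/np.linalg.norm(v)
def onz(d,uv,z):
    c,v=ray(d,uv); return c+v*(z-c[2])/v[2]
def tri(ds,uvs):
    A=np.zeros((3,3));b=np.zeros(3);
    for d,uv in zip(ds,uvs):
        c,v=ray(d,uv); P=np.eye(3)-np.outer(v,v); A+=P;b+=P@c
    x=np.linalg.solve(A,b)
    return x,[np.linalg.norm((np.eye(3)-np.outer(ray(d,u)[1],ray(d,u)[1]))@(x-ray(d,u)[0])) for d,u in zip(ds,uvs)]
def proj(d,p):
    q=d["view"][:3,:3]@p+d["view"][:3,3]; q=d["mtx"]@q; return q[:2]/q[2]
def crop(t,n,x0,y0,x1,y1,f,out):
    a=cv2.imread(f"pics/{n}{t}.png")[y0:y1,x0:x1]; cv2.imwrite(f"pics/{out}.png",cv2.resize(a,None,fx=f,fy=f,interpolation=cv2.INTER_CUBIC))
E
python3 - <<'E'
from h import *
D=load(0)
def blobs(n,lo,hi,box,mn=15):
    img=D[n]["img"]; hsv=cv2.cvtColor(img,cv2.COLOR_RGB2HSV)
    m=cv2.inRange(hsv,np.array(lo),np.array(hi))
    x0,y0,x1,y1=box; mm=np.zeros_like(m); mm[y0:y1,x0:x1]=m[y0:y1,x0:x1]
    k,l,s,c=cv2.connectedComponentsWithStats(mm)
    for i in range(1,k):
        if s[i][4]>=mn:
            cn=cv2.findContours((l==i).astype(np.uint8),0,2)[0][0]
            print(n,s[i],np.round(c[i],2),"rect",cv2.minAreaRect(cn),"circ",cv2.minEnclosingCircle(cn))
print("bright grey"); 
blobs("top",(0,0,120),(180,60,255),(160,150,360,240))
blobs("side",(0,0,120),(180,60,255),(200,140,310,260))
print("saturated red")
blobs("top",(0,200,130),(8,255,255),(250,170,350,240),4);blobs("top",(172,200,130),(180,255,255),(250,170,350,240),4)
blobs("side",(0,200,130),(8,255,255),(250,150,300,225),4);blobs("side",(172,200,130),(180,255,255),(250,150,300,225),4)
print("table")
blobs("top",(85,0,40),(125,110,110),(110,140,230,245),200)
E
```

```text
bright grey
top [350 150  10   5  47] [354.43 151.87] rect ((354.5, 152.0), (4.0, 9.0), 90.0) circ ((354.5, 151.5), 4.743516445159912)
top [317 175  22  22 342] [328.15 184.98] rect ((328.2500305175781, 184.75), (21.21320343017578, 19.091880798339844), 45.0) circ ((327.2727355957031, 185.18182373046875), 11.0913724899292)
top [179 182  14  15 159] [185.87 188.74] rect ((186.00003051757812, 188.50003051757812), (13.435027122497559, 13.435027122497559), 45.0) circ ((185.5957489013672, 188.8297882080078), 7.306525707244873)
top [277 191  17  20  73] [285.59 197.81] rect ((287.3776550292969, 199.4525146484375), (22.613975524902344, 7.749186038970947), 43.02506637573242) circ ((285.5, 201.5), 11.335884094238281)
top [300 194   4   7  15] [301.07 197.2 ] rect ((300.79998779296875, 197.1000213623047), (6.260990142822266, 2.236067771911621), 63.43495178222656) circ ((301.0, 197.0), 3.1623775959014893)
top [263 196  11   9  58] [267.79 200.16] rect ((267.8000183105469, 200.1000213623047), (5.366562843322754, 10.28591251373291), 63.43495178222656) circ ((268.0, 200.5), 5.2202534675598145)
top 
[... 1012 characters left out ...]
, (13.0, 13.0), 90.0) circ ((222.33871459960938, 237.0806427001953), 6.978767395019531)
saturated red
top [289 192  10  16  76] [293.66 199.34] rect ((294.2758483886719, 199.1896514892578), (16.526885986328125, 5.942250728607178), 68.19859313964844) circ ((293.5, 199.5), 8.276573181152344)
side [269 168   1   6   6] [269.  170.5] rect ((269.0, 170.5), (5.0, 0.0), -90.0) circ ((269.0, 170.5), 2.5000998973846436)
side [268 180  14   4  55] [274.62 181.47] rect ((274.5, 181.5), (3.0, 13.0), 90.0) circ ((274.5, 181.5), 6.670932292938232)
table
top [ 119  150   89   83 3924] [164.62 190.57] rect ((163.0, 191.0), (82.0, 88.0), 90.0) circ ((162.9295654296875, 189.4791259765625), 58.426666259765625)
```

Run:
```python
from h import *
D=load(0)
S,T=D["side"],D["top"]
def p(n,*a):print(n,*[np.round(x,4) for x in a])
p("ball tri",*tri([S,T],[(223.3,238.5),(187.0,188.7)]))
p("ball top@.122",onz(T,(187.0,188.7),.122)); p("ball side@.122",onz(S,(223.3,238.5),.122))
p("grip tri",*tri([S,T],[(274.55,181.5),(293.7,199.2)]))
p("grip top@.072",onz(T,(293.7,199.2),.074)); p("grip side",onz(S,(274.5,181.5),.074))
# table edges via subpixel: right edge (far from disc) & rows
g=cv2.cvtColor(T["img"],cv2.COLOR_RGB2HSV)[:,:,1].astype(float)  # saturation: wood high
def edge_cols(r,a,b): 
    x=np.arange(a,b); d=np.abs(np.diff(g[r,a:b])); i=d.argmax(); sl=slice(max(0,i-2),i+3); return (np.arange(a,b-1)[sl]+.5)@d[sl]/d[sl].sum()
pts=[(edge_cols(r,200,214),r) for r in range(155,230,3)]
P=np.array([onz(T,q,.085) for q in pts]); 
f=np.polyfit(P[:,0],P[:,1],1); p("far edge y at x, slope",f,P[:,1].mean(),P[:,0].min(),P[:,0].max()); print(np.round(P[:,1],4))
def edge_rows(c,a,b):
    d=np.abs(np.diff(g[a:b,c])); i=d.argmax(); sl=slice(max(0,i-2),i+3); return (np.arange(a,b-1)[sl]+.5)@d[sl]/d[sl].sum()
for a,b in((143,155),(228,240)):
    cs=[c for c in range(150,205,3) if not(a<150 and c<176)] if a<200 else [c for c in range(125,205,3)]
    P=np.array([onz(T,(c,edge_rows(c,a,b)),.085) for c in cs]); p("side edge x(y)",np.polyfit(P[:,1],P[:,0],1),P[:,0])
```

```text
ball tri [0.5064 0.0433 0.1246] [0.0003 0.0003]
ball top@.122 [0.5071 0.0438 0.122 ]
ball side@.122 [0.5073 0.0415 0.122 ]
grip tri [ 0.4823 -0.2455  0.0775] [0.0003 0.0003]
grip top@.072 [ 0.483  -0.2458  0.074 ]
grip side [ 0.4834 -0.2488  0.074 ]
far edge y at x, slope [-0.0119 -0.0022] -0.0082 0.4066 0.6074
[-0.0094 -0.0096 -0.0094 -0.0094 -0.0095 -0.0088 -0.0087 -0.0091 -0.0084
 -0.0085 -0.0081 -0.0072 -0.0075 -0.0075 -0.0081 -0.0076 -0.0076 -0.0074
 -0.0075 -0.0073 -0.0082 -0.0079 -0.0068 -0.0075 -0.0074]
side edge x(y) [0.011  0.6253] [0.6259 0.6267 0.6259 0.6257 0.6258 0.6257 0.6254 0.6257 0.6251 0.6256]
side edge x(y) [0.0279 0.3879] [0.3895 0.3893 0.3895 0.3893 0.3976 0.3972 0.3947 0.3943 0.3942 0.3939
 0.3934 0.3932 0.3921 0.3917 0.3918 0.392  0.3918 0.3883 0.3885 0.3883
 0.3882 0.3884 0.3879 0.3879 0.3878 0.388  0.3874]
```

Run:
```python
from h import *
D=load(0)
S,T=D["side"],D["top"]
crop(0,"top",255,165,350,230,8,"t0zz"); crop(0,"side",250,145,300,225,7,"s0zz")
for uv in((329.5,186.3),(329,186.5)):
  for z in (.031,.036,.045):
    d=onz(T,uv,z); g=np.array([.4828,-.2465]); v=g-d[:2]; print(z,np.round(d,4),np.linalg.norm(v),np.degrees(np.arctan2(v[1],v[0])))
```

```text
0.031 [ 0.5253 -0.353   0.031 ] 0.11466765625227295 111.74986750232009
0.036 [ 0.5245 -0.3522  0.036 ] 0.11363557567048224 111.53709048114538
0.045 [ 0.5231 -0.3508  0.045 ] 0.11178188193750702 111.14420212885277
0.031 [ 0.5247 -0.3515  0.031 ] 0.11310328181293 111.75324625235406
0.036 [ 0.5239 -0.3508  0.036 ] 0.11207709248847067 111.5375285441988
0.045 [ 0.5226 -0.3493  0.045 ] 0.11023405951788323 111.13912776259507
```

View pics/t0zz.png

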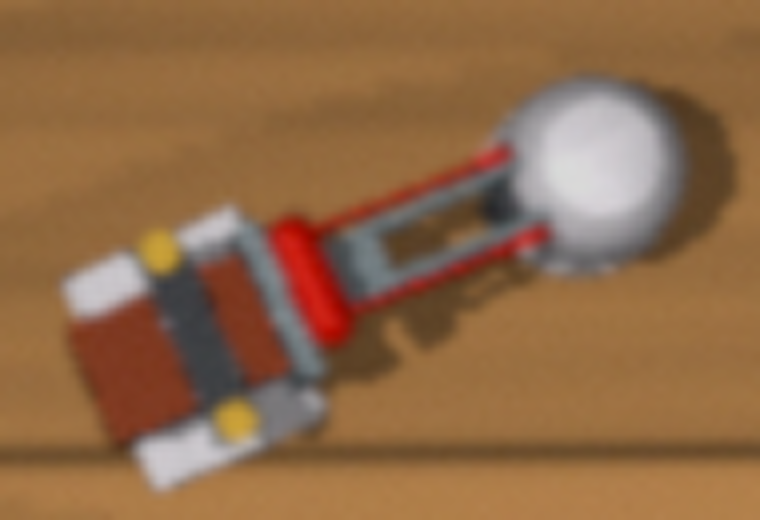

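View pics/s0zz.png

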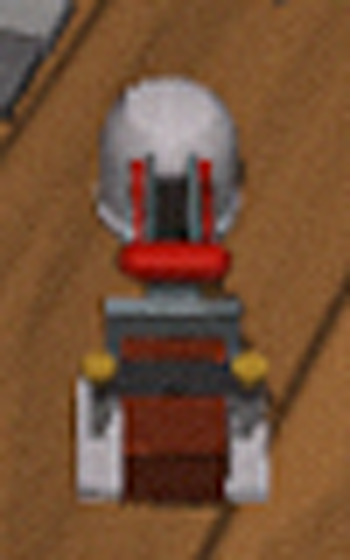

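The latch's red cross grip is at top (293.7,199.2) and side (274.5,181.5), the dome is at top (329.5,186.3), and the arm's heading is about 111.6°. The ball is near (0.507, 0.0425), and the disc direction is about 89.3°.

I'll clamp the cross grip by its two ends and carry it along its arc.

```bash
cat >> h.py <<'E'
def rel(goal,yaw=None):
    """dp in tool axes and twist for a world TCP goal, tool down with tool x at yaw (deg)"""
    s=state(); r=R.from_quat(s["tcp_rot"]); dp=r.inv().apply(np.array(goal)-s["tcp_pos"])
    tw=np.zeros(3)
    if yaw is not None:
        g=R.from_euler("ZX",[yaw,180],degrees=True); tw=(r.inv()*g).as_rotvec()
    print("t",round(s["clock"],2),"tcp",np.round(s["tcp_pos"],4),"yaw",np.round(np.degrees(np.arctan2(*r.as_matrix()[[1,0],0])),2),"dp",np.round(dp,4),"tw",np.round(tw,4),"F",np.round(s["wrist_force"],1),"w",round(s["grip_width"],3),"q",np.round(s["joint_pos"],2))
    return dp,tw
SOCK=np.array([.525,-.3525]);YAW=111.6
def armpt(x,sock=SOCK,yaw=YAW): 
    a=np.radians(yaw); return np.asarray(sock)+x*np.array([np.cos(a),np.sin(a)])
E
python3 -c "
from h import *
p=armpt(.110); rel([*p,.12],111.6)
for a in np.arange(0,1.61,.1):
    t=a+np.arctan2(24,80); print(round(a,1),np.round([34+83.5*np.cos(t)-114,12+83.5*np.sin(t)-36],1))
"
```

```text
t 0.1 tcp [ 0.1368 -0.6095  0.2306] yaw 12.65 dp [ 0.4179 -0.2743  0.1109] tw [-1.000e-03 -1.100e-03 -1.727e+00] F [-0.2  0.6 -0.5] w 1.0 q [ 1.33  0.33 -0.06  1.46  0.02  1.35 -0.09]
0.0 [-0. -0.]
0.1 [-2.8  7.9]
0.2 [-6.4 15.4]
0.3 [-10.7  22.6]
0.4 [-15.7  29.2]
0.5 [-21.3  35.4]
0.6 [-27.5  41. ]
0.7 [-34.3  45.9]
0.8 [-41.5  50.1]
0.9 [-49.1  53.6]
1.0 [-57.   56.3]
1.1 [-65.1  58.2]
1.2 [-73.4  59.2]
1.3 [-81.7  59.5]
1.4 [-90.1  58.9]
1.5 [-98.3  57.5]
1.6 [-106.3   55.2]
```

Call:
arm_command(fingers=[0, 0, 0, 0, 0, 0, 0, 0], dp=[[0.04, -0.027, 0], [0.08, -0.053, 0], [0.12, -0.08, 0], [0.16, -0.105, 0], [0.2, -0.13, 0], [0.24, -0.158, 0], [0.28, -0.184, 0], [0.32, -0.21, 0]], twist=[[0, 0, -0.14], [0, 0, -0.28], [0, 0, -0.42], [0, 0, -0.56], [0, 0, -0.7], [0, 0, -0.84], [0, 0, -0.98], [0, 0, -1.12]])

```text
clock: 0.9
tcp_pos: [0.4039, -0.3328, 0.2308]
tcp_rot: [0.782, 0.624, 0.0, -0.001]
wrist_force: [0.8, -0.7, -0.0]
grip_width: 1.002
```

```bash
python3 -c "
from h import *
p=armpt(.110); rel([*p,.12],111.6)"
```

```text
t 0.9 tcp [ 0.4039 -0.3328  0.2308] yaw 77.15 dp [0.0984 0.0603 0.1108] tw [-5.000e-04 -1.200e-03 -6.013e-01] F [ 0.8 -0.7 -0. ] w 1.002 q [ 1.    0.14 -0.43  1.71  0.06  1.31  0.33]
```

Call:
arm_command(fingers=[0, 0, 0, 0, 0, 0, 0, 0], dp=[[0.02, 0.012, 0.01], [0.04, 0.025, 0.03], [0.06, 0.038, 0.05], [0.08, 0.05, 0.07], [0.0984, 0.0603, 0.09], [0.0984, 0.0603, 0.105], [0.0984, 0.0603, 0.1108], [0.0984, 0.0603, 0.1108]], twist=[[0, -0.001, -0.13], [0, -0.001, -0.26], [0, -0.001, -0.39], [0, -0.001, -0.52], [0, -0.001, -0.6013], [0, -0.001, -0.6013], [0, -0.001, -0.6013], [0, -0.001, -0.6013]])

```text
clock: 1.7
tcp_pos: [0.4835, -0.2509, 0.1192]
tcp_rot: [0.563, 0.826, -0.0, -0.001]
wrist_force: [0.3, 0.1, -0.1]
grip_width: 0.999
```

```bash
python3 -c "
from h import *
p=armpt(.110); rel([*p,.056],111.6)
shot(1); crop(1,'top',240,150,360,240,6,'t1z');crop(1,'side',220,100,340,220,5,'s1z')"
```

```text
t 1.7 tcp [ 0.4835 -0.2509  0.1192] yaw 111.47 dp [0.0002 0.0014 0.0632] tw [-0.0018 -0.0013 -0.0023] F [ 0.3  0.1 -0.1] w 0.999 q [ 0.87  0.3  -0.55  1.78  0.18  1.11  0.63]
```

View pics/t1z.png

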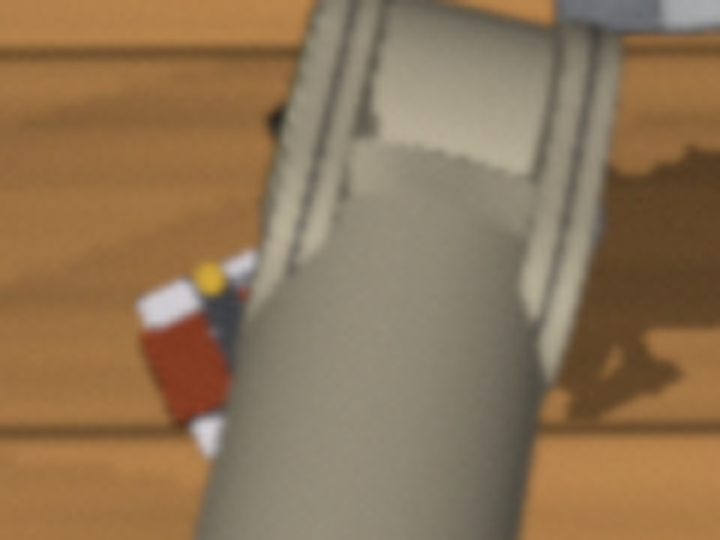

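View pics/s1z.png

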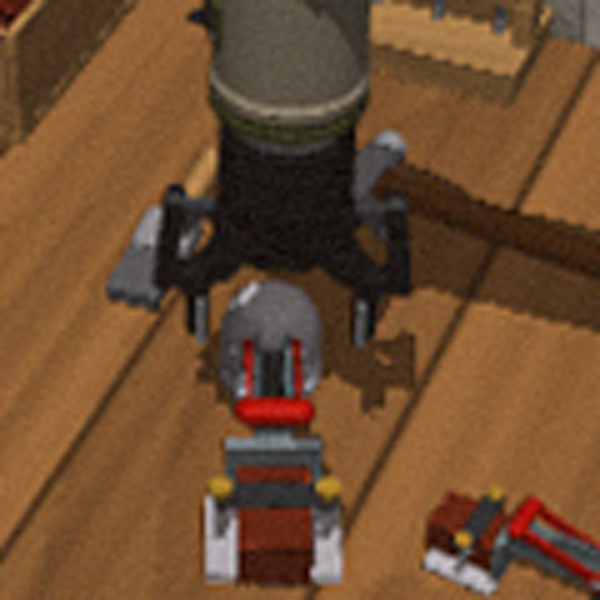

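The fingers straddle the grip centrally: in the side crop the fingertips are at x 197 and 362, and the grip is at 275. Going down and closing.

Call:
arm_command(fingers=[0, 0, 0, 0, 0.1, 0.2, 0.3, 0.35], dp=[[0, 0.001, 0.02], [0, 0.001, 0.04], [0, 0.001, 0.055], [0, 0.001, 0.063], [0, 0.001, 0.063], [0, 0.001, 0.063], [0, 0.001, 0.063], [0, 0.001, 0.063]], twist=[[0, 0, 0], [0, 0, 0], [0, 0, 0], [0, 0, 0], [0, 0, 0], [0, 0, 0], [0, 0, 0], [0, 0, 0]], newtons=25)

```text
clock: 2.6
tcp_pos: [0.4857, -0.2511, 0.0584]
tcp_rot: [0.563, 0.826, -0.0, 0.001]
wrist_force: [0.1, 0.2, 0.7]
grip_width: 0.649
```

Call:
arm_command(fingers=[0.4, 0.45, 0.5, 0.6, 0.6], dp=[[0, 0, 0], [0, 0, 0], [0, 0, 0], [0, 0, 0], [0, 0, 0]], twist=[[0, 0, 0], [0, 0, 0], [0, 0, 0], [0, 0, 0], [0, 0, 0]])

```text
clock: 3.1
tcp_pos: [0.4855, -0.2512, 0.0584]
tcp_rot: [0.563, 0.826, -0.0, 0.001]
wrist_force: [-2.0, -0.4, 2.3]
grip_width: 0.556
```

```bash
python3 -c "
from h import *
p=armpt(.110); rel([*p,.056],111.6)
shot(2,['side']); crop(2,'side',220,100,340,220,5,'s2z')"
```

```text
t 3.1 tcp [ 0.4855 -0.2512  0.0584] yaw 111.47 dp [ 0.0012 -0.0006  0.0024] tw [ 0.0002  0.0014 -0.0024] F [-2.  -0.4  2.3] w 0.556 q [ 0.85  0.38 -0.54  1.83  0.23  0.99  0.59]
```

View pics/s2z.png

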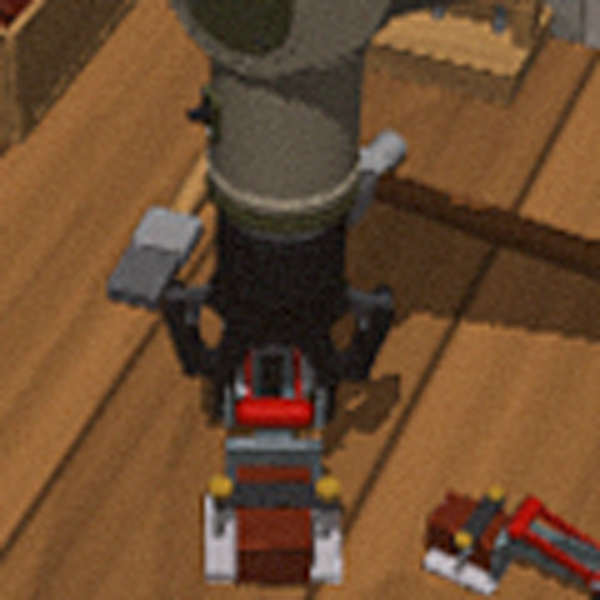

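The jaws hold the grip's ends, with an opening of about 47 mm. Now I'll swing it up along the arc.

Call:
arm_command(fingers=[0.6, 0.6, 0.6, 0.6, 0.6, 0.6, 0.6, 0.6], dp=[[-0.0013, 0, -0.004], [-0.0028, 0, -0.008], [-0.0045, 0, -0.012], [-0.0064, 0, -0.0154], [-0.0085, 0, -0.019], [-0.0107, 0, -0.0226], [-0.013, 0, -0.026], [-0.0157, 0, -0.0292]], twist=[[0, 0, 0], [0, 0, 0], [0, 0, 0], [0, 0, 0], [0, 0, 0], [0, 0, 0], [0, 0, 0], [0, 0, 0]])

```text
clock: 3.95
tcp_pos: [0.4912, -0.2658, 0.0878]
tcp_rot: [0.563, 0.826, -0.0, 0.0]
wrist_force: [0.2, 0.7, -5.2]
grip_width: 0.558
```

```bash
python3 -c "
from h import *
p=armpt(.110); rel([*p,.056],111.6)
shot(3,['side']); crop(3,'side',220,100,340,220,5,'s3z')"
```

```text
t 3.95 tcp [ 0.4912 -0.2658  0.0878] yaw 111.47 dp [ 0.017  -0.0005  0.0318] tw [-0.      0.0012 -0.0023] F [ 0.2  0.7 -5.2] w 0.558 q [ 0.87  0.37 -0.54  1.78  0.21  1.05  0.63]
```

View pics/s3z.png

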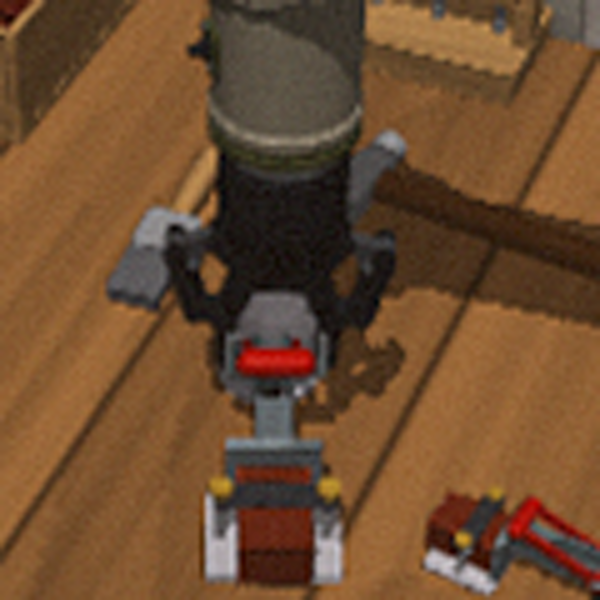

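Call:
arm_command(fingers=[0.6, 0.6, 0.6, 0.6, 0.6, 0.6, 0.6, 0.6], dp=[[-0.0028, 0, -0.0032], [-0.0056, 0, -0.0062], [-0.0087, 0, -0.009], [-0.0118, 0, -0.0118], [-0.0152, 0, -0.0143], [-0.0186, 0, -0.0167], [-0.0222, 0, -0.0189], [-0.0258, 0, -0.0209]], twist=[[0, 0, 0], [0, 0, 0], [0, 0, 0], [0, 0, 0], [0, 0, 0], [0, 0, 0], [0, 0, 0], [0, 0, 0]])

```text
clock: 4.8
tcp_pos: [0.501, -0.2907, 0.1094]
tcp_rot: [0.563, 0.826, -0.0, 0.001]
wrist_force: [-0.0, 0.9, -5.9]
grip_width: 0.554
```

Call:
arm_command(fingers=[0.6, 0.6, 0.6, 0.6, 0.6, 0.6, 0.6, 0.6], dp=[[-0.0038, 0, -0.0018], [-0.0076, 0, -0.0035], [-0.0115, 0, -0.0049], [-0.0155, 0, -0.0062], [-0.0195, 0, -0.0072], [-0.0236, 0, -0.0081], [-0.0277, 0, -0.0087], [-0.0319, 0, -0.0091]], twist=[[0, 0, 0], [0, 0, 0], [0, 0, 0], [0, 0, 0], [0, 0, 0], [0, 0, 0], [0, 0, 0], [0, 0, 0]])

```text
clock: 5.6
tcp_pos: [0.5128, -0.3207, 0.1186]
tcp_rot: [0.563, 0.826, -0.0, 0.001]
wrist_force: [0.6, 0.6, -5.5]
grip_width: 0.558
```

Call:
arm_command(fingers=[0.6, 0.6, 0.6, 0.6, 0.6, 0.6, 0.6, 0.6], dp=[[-0.0041, 0, -0.0002], [-0.0083, 0, -0.0003], [-0.0125, 0, 0], [-0.0167, 0, 0.0003], [-0.0208, 0, 0.0009], [-0.0249, 0, 0.0017], [-0.0249, 0, 0.0017], [-0.0249, 0, 0.0017]], twist=[[0, 0, 0], [0, 0, 0], [0, 0, 0], [0, 0, 0], [0, 0, 0], [0, 0, 0], [0, 0, 0], [0, 0, 0]])

```text
clock: 6.4
tcp_pos: [0.522, -0.3441, 0.1171]
tcp_rot: [0.563, 0.826, -0.0, 0.001]
wrist_force: [0.5, -0.3, -4.1]
grip_width: 0.559
```

```bash
python3 -c "
from h import *
p=armpt(.110); rel([*p,.056],111.6)
shot(4,['side']); crop(4,'side',220,100,340,220,5,'s4z')"
```

```text
t 6.4 tcp [ 0.522  -0.3441  0.1171] yaw 111.44 dp [ 0.1012 -0.0007  0.0609] tw [ 0.0006  0.0022 -0.0029] F [ 0.5 -0.3 -4.1] w 0.559 q [ 0.89  0.46 -0.5   1.58  0.24  1.16  0.72]
```

View pics/s4z.png

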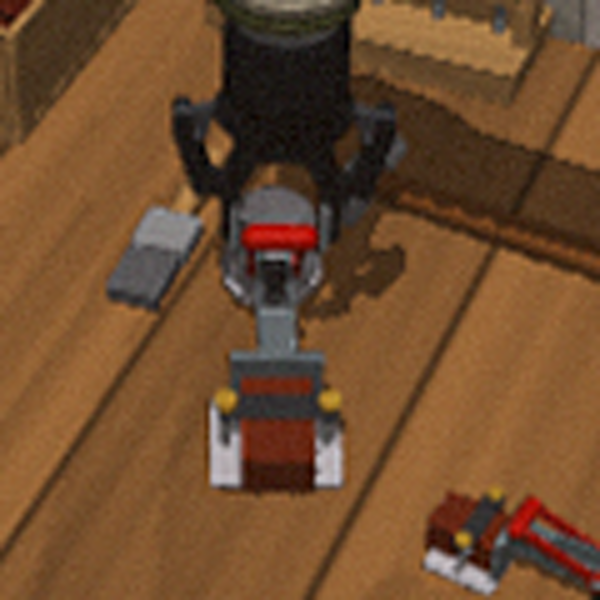

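The arm has slid: the block's front edge in the side crop moved from y=582 to y=490. I'll measure by how much.

```bash
python3 -c "
from h import *
S=load(0)['side']
for t,uv in ((0,(275,216.4)),(4,(275.6,198))): print(onz(S,uv,.01))
for t,uv in ((0,(274.5,181.5)),(4,(276.2,147.4))): print(onz(S,uv,.072),onz(S,uv,.13))
# end plate top
for t,uv in ((3,(275,188)),(4,(275.5,170.8))): print('plate',onz(S,uv,.058))
"
```

```text
[ 0.44731475 -0.17011299  0.01      ]
[ 0.47481282 -0.24145532  0.01      ]
[ 0.48415922 -0.25065413  0.072     ] [ 0.46334041 -0.19659901  0.13      ]
[ 0.54095753 -0.4022818   0.072     ] [ 0.51652894 -0.3385901   0.13      ]
plate [ 0.47688864 -0.23812215  0.058     ]
plate [ 0.50489737 -0.30991931  0.058     ]
```

```bash
python3 -c "
from h import *
S=load(0)['side']
d=np.array([.0308,-.0783,.0293])
print(proj(S,np.array([.4473,-.1701,.01])+d), proj(S,np.array([.4773,-.2391,.058])+d), 'obs 275.6,198 / 275.5,170.8')
d[2]=0
print(proj(S,np.array([.4473,-.1701,.01])+d))
"
```

```text
[275.73734744 189.87659471] [275.72341782 162.35338262] obs 275.6,198 / 275.5,170.8
[275.47890734 196.22952077]
```

The dome end has been lifted and dragged, because the pull-up force is close to the arm's weight. I'll lower it back first, watching the force.

Call:
arm_command(fingers=[0.6, 0.6, 0.6, 0.6, 0.6, 0.6], dp=[[0, 0, 0.004], [0, 0, 0.008], [0, 0, 0.012], [0, 0, 0.016], [0, 0, 0.018], [0, 0, 0.018]], twist=[[0, 0, 0], [0, 0, 0], [0, 0, 0], [0, 0, 0], [0, 0, 0], [0, 0, 0]])

```text
clock: 7.05
tcp_pos: [0.5217, -0.3434, 0.0986]
tcp_rot: [0.563, 0.826, -0.0, 0.0]
wrist_force: [0.1, 0.0, -2.5]
grip_width: 0.561
```

```bash
python3 -c "
from h import *
shot(5); crop(5,'side',220,100,340,220,5,'s5z');crop(5,'top',240,130,390,240,5,'t5z')"
```

```text
(no output)
```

View pics/s5z.png

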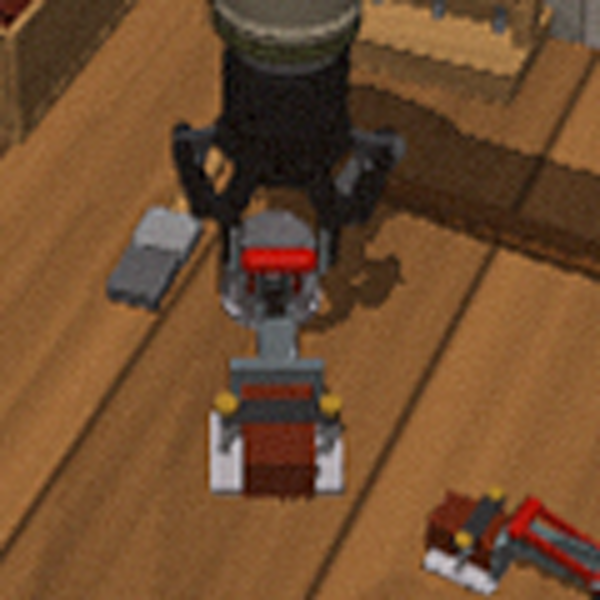

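View pics/t5z.png

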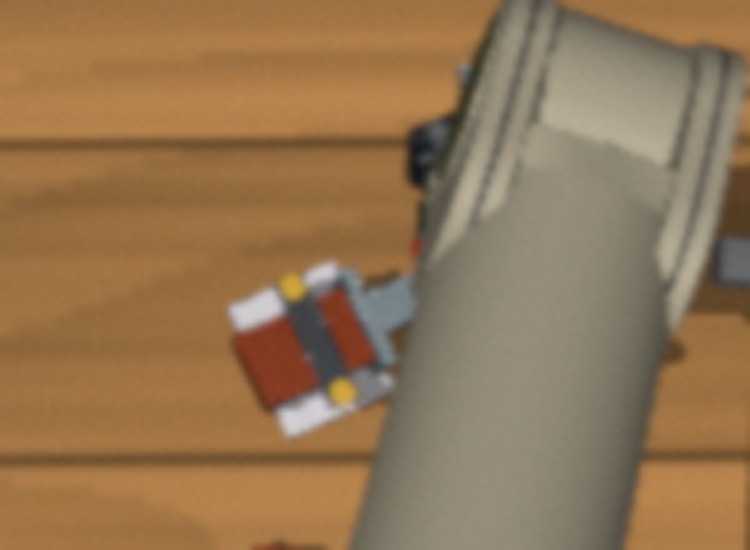

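Call:
arm_command(fingers=[0.6, 0.6, 0.6, 0.6], dp=[[0, 0, 0.003], [0, 0, 0.006], [0, 0, 0.008], [0, 0, 0.008]], twist=[[0, 0, 0], [0, 0, 0], [0, 0, 0], [0, 0, 0]])

```text
clock: 7.55
tcp_pos: [0.5221, -0.3407, 0.0918]
tcp_rot: [0.562, 0.827, 0.001, -0.001]
wrist_force: [-5.2, 9.9, 10.4]
grip_width: 0.56
```

Force shows high bench friction, so I'll release and regrasp the grip across its 18 mm thickness with a pitched tool. That lets the tool's rotation turn the handle.

Call:
arm_command(fingers=[0.5, 0.3, 0.1, 0, 0, 0, 0, 0], dp=[[0, 0, -0.004], [0, 0, -0.004], [0, 0, -0.004], [0, 0, -0.004], [0.01, 0, -0.03], [0.02, 0, -0.06], [0.03, 0, -0.09], [0.03, 0, -0.1]], twist=[[0, 0, 0], [0, 0, 0], [0, 0, 0], [0, 0, 0], [0, 0, 0], [0, 0, 0.1], [0, 0, 0.25], [0, 0, 0.4]])

```text
clock: 8.35
tcp_pos: [0.5124, -0.3123, 0.1955]
tcp_rot: [0.717, 0.697, 0.001, 0.001]
wrist_force: [0.3, 0.7, 0.4]
grip_width: 0.997
```

```bash
python3 -c "
from h import *
rel([.5,-.3,.2],21.5)
shot(6); crop(6,'side',220,100,340,220,5,'s6z');crop(6,'top',240,130,390,240,5,'t6z')"
```

```text
t 8.35 tcp [ 0.5124 -0.3123  0.1955] yaw 88.38 dp [ 0.012  -0.0127 -0.0046] tw [ 0.0033 -0.002   1.1673] F [0.3 0.7 0.4] w 0.997 q [ 0.85  0.33 -0.47  1.56  0.15  1.28  0.33]
```

View pics/s6z.png

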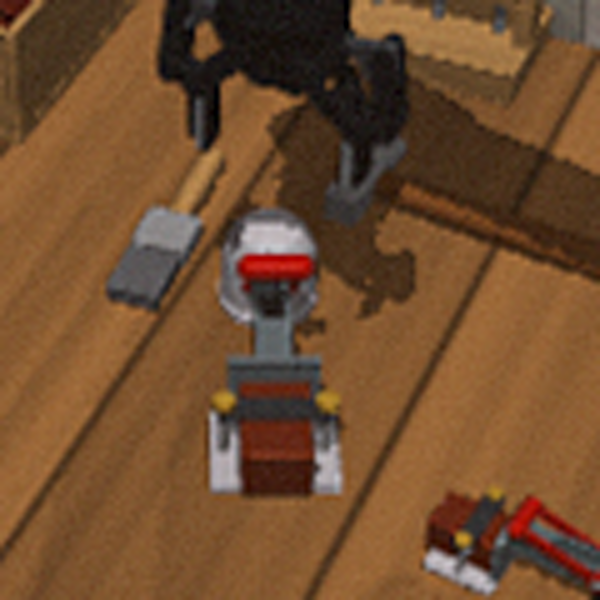

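View pics/t6z.png

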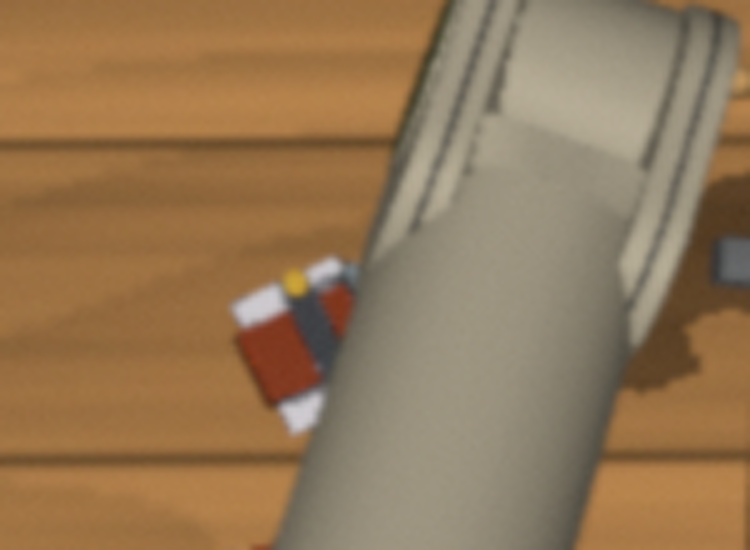

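```bash
python3 -c "
from h import *
D=load(6);S,T=D['side'],D['top']
hsv=cv2.cvtColor(S['img'],cv2.COLOR_RGB2HSV); m=cv2.inRange(hsv,(0,200,130),(8,255,255)); mm=m*0; mm[140:165,255:290]=m[140:165,255:290]
k,l,s,c=cv2.connectedComponentsWithStats(mm); print(s,c)
g=c[1:][s[1:,4].argmax()]; print(g)
a=onz(S,(275,216.4),.01)-0; b=onz(S,(275.2,198.8),.01); sh=b-a; print('shift',sh,np.linalg.norm(sh),np.degrees(np.arctan2(sh[1],sh[0])))
# yellow knobs top view: near knob
for t,uv in ((0,(255+157/8,165+250/8)),(6,(240+294/5,130+284/5))): print('knob',onz(load(t)['top'],uv,.04))
sh=(onz(T,(240+294/5,130+284/5),.04)-onz(T,(255+157/8,165+250/8),.04))
"
```

```text
[[     0      0    512    384 196554]
 [   268    151     14      4     54]] [[255.49471392 191.51071461]
 [274.74074074 152.5       ]]
[274.74074074 152.5       ]
shift [ 2.73387278e-02 -6.76364455e-02 -1.11022302e-16] 0.07295268871515886 -67.991385480062
knob [ 0.49617659 -0.1943163   0.04      ]
knob [ 0.52300603 -0.2637655   0.04      ]
```

```bash
python3 -c "
from h import *
D=load(6);S=D['side']
sock=np.array([.552,-.4212]);yaw=np.radians(111.6)
u=np.array([np.cos(yaw),np.sin(yaw),0]); n=np.array([-u[1],u[0],0])
for uv in((274.75,152.5),(274.75,153)):
  c,v=ray(S,uv); 
  # ray nearly in plane: search along ray for radius 83.5 from hinge
  hx,hz=.034,.048
  for lam in np.arange(.8,1.3,.0005):
    p=c+v*lam; q=p.copy(); x=(p[:2]-sock)@u[:2]; z=p[2]; off=(p[:2]-sock)@n[:2]
    r=np.hypot(x-hx,z-hz)
    if abs(r-.0835)<.0003: print(np.round([*p,x,off,np.degrees(np.arctan2(z-hz,x-hx))],4))
"
python3 -c "
from h import *
D=load(6);S=D['side']
sock=np.array([.552,-.4212]);yaw=np.radians(111.6)
u=np.array([np.cos(yaw),np.sin(yaw)]); n=np.array([-u[1],u[0]])
c,v=ray(S,(274.75,152.7))
for z in np.arange(.04,.18,.01):
    p=onz(S,(274.75,152.7),z); x=(p[:2]-sock)@u; print(np.round([z,*p[:2],x,(p[:2]-sock)@n,np.hypot(x-.034,z-.048),np.degrees(np.arctan2(z-.048,x-.034))],4))
"
```

```text
[ 4.000000e-02  5.484000e-01 -4.096000e-01  1.210000e-02 -9.000000e-04
  2.330000e-02 -1.599352e+02]
[ 5.000000e-02  5.442000e-01 -3.989000e-01  2.360000e-02 -9.000000e-04
  1.060000e-02  1.691545e+02]
[ 6.00000e-02  5.40100e-01 -3.88300e-01  3.50000e-02 -1.00000e-03
  1.20000e-02  8.51221e+01]
[ 7.00000e-02  5.35900e-01 -3.77600e-01  4.65000e-02 -1.10000e-03
  2.53000e-02  6.04201e+01]
[ 8.00000e-02  5.31800e-01 -3.66900e-01  5.80000e-02 -1.20000e-03
  4.00000e-02  5.31864e+01]
[ 9.00000e-02  5.27600e-01 -3.56200e-01  6.94000e-02 -1.30000e-03
  5.49000e-02  4.98624e+01]
[ 1.00000e-01  5.23500e-01 -3.45500e-01  8.09000e-02 -1.30000e-03
  7.00000e-02  4.79655e+01]
[ 1.10000e-01  5.19300e-01 -3.34800e-01  9.23000e-02 -1.40000e-03
  8.51000e-02  4.67414e+01]
[ 1.2000e-01  5.1520e-01 -3.2410e-01  1.0380e-01 -1.5000e-03  1.0030e-01
  4.5887e+01]
[ 1.30000e-01  5.11000e-01 -3.13400e-01  1.15300e-01 -1.60000e-03
  1.15400e-01  4.52569e+01]
[ 1.40000e-01  5.06900e-01 -3.02800e-01  1.26700e-01 -1.70000e-03
  1.30600e-01  4.47731e+01]
[ 1.50000e-01  5.02700e-01 -2.92100e-01  1.38200e-01 -1.70000e-03
  1.45800e-01  4.43901e+01]
[ 1.60000e-01  4.98600e-01 -2.81400e-01  1.49700e-01 -1.80000e-03
  1.61000e-01  4.40794e+01]
[ 1.70000e-01  4.94400e-01 -2.70700e-01  1.61100e-01 -1.90000e-03
  1.76200e-01  4.38222e+01]
```

```bash
cat >> h.py <<'E'
def relR(goal,Rg):
    s=state(); r=R.from_quat(s["tcp_rot"]); dp=r.inv().apply(np.array(goal)-s["tcp_pos"]); tw=(r.inv()*Rg).as_rotvec()
    print("t",round(s["clock"],2),"tcp",np.round(s["tcp_pos"],4),"dp",np.round(dp,4),"tw",np.round(tw,4),"F",np.round(s["wrist_force"],1),"w",round(s["grip_width"],3),"q",np.round(s["joint_pos"],2))
def pitched(deg,yaw=111.6):
    """tool x across arm, tool z tilted by deg from down toward the dome"""
    a=np.radians(yaw);u=np.array([np.cos(a),np.sin(a),0]);k=np.array([0,0,1.]);b=np.radians(deg)
    z=-np.sin(b)*u-np.cos(b)*k; x=np.array([u[1],-u[0],0]); y=np.cross(z,x)
    return R.from_matrix(np.c_[x,y,z])
E
python3 -c "
from h import *
Rg=pitched(40); z=Rg.as_matrix()[:,2]; G=np.array([.520,-.336,.109])+.013*z; print(Rg.as_matrix(),G)
relR(G-.09*z,Rg); relR(np.array([.497,-.275,.22]),pitched(0))
"
```

```text
[[ 9.29776486e-01  2.81999768e-01  2.36625901e-01]
 [ 3.68124553e-01 -7.12250110e-01 -5.97648805e-01]
 [ 2.77555756e-17  6.42787610e-01 -7.66044443e-01]] [ 0.52307614 -0.34376943  0.09904142]
t 8.45 tcp [ 0.5121 -0.3134  0.194 ] dp [ 0.0231 -0.0109  0.0259] tw [-0.6131 -0.4079  1.1176] F [0.2 0.4 0.6] w 1.003 q [ 0.85  0.34 -0.46  1.56  0.15  1.28  0.34]
t 8.45 tcp [ 0.5121 -0.3134  0.194 ] dp [ 0.0379 -0.016  -0.0261] tw [ 2.6000e-03 -1.1000e-03  1.1681e+00] F [0.2 0.4 0.6] w 1.003 q [ 0.85  0.34 -0.46  1.56  0.15  1.28  0.34]
```

Call:
arm_command(fingers=[0, 0.1, 0.2, 0.3, 0.35, 0.4, 0.4, 0.4], dp=[[0.01, -0.004, -0.01], [0.02, -0.008, -0.02], [0.03, -0.012, -0.026], [0.0379, -0.016, -0.026], [0.0379, -0.016, -0.026], [0.0379, -0.016, -0.026], [0.0379, -0.016, -0.026], [0.0379, -0.016, -0.026]], twist=[[0, 0, 0.14], [0, 0, 0.28], [0, 0, 0.42], [0, 0, 0.56], [0, 0, 0.7], [0, 0, 0.84], [0, 0, 0.98], [0, 0, 1.12]])

```text
clock: 9.25
tcp_pos: [0.4965, -0.2753, 0.2184]
tcp_rot: [0.978, 0.21, 0.0, 0.0]
wrist_force: [0.6, -0.3, 0.8]
grip_width: 0.604
```

```bash
python3 -c "
from h import *
Rg=pitched(40); z=Rg.as_matrix()[:,2]; G=np.array([.520,-.336,.109])+.013*z
relR(G-.09*z,Rg)
"
```

```text
t 9.25 tcp [ 0.4965 -0.2753  0.2184] dp [-0.0012  0.0156  0.0505] tw [-0.6978 -0.0172  0.0448] F [ 0.6 -0.3  0.8] w 0.604 q [ 0.73  0.24 -0.36  1.62  0.08  1.3  -0.78]
```

Call:
arm_command(fingers=[0.4, 0.4, 0.4, 0.4, 0.4, 0.4, 0.4, 0.4], dp=[[0, 0, 0], [0, 0, 0], [0, 0.004, 0.01], [0, 0.008, 0.02], [-0.001, 0.012, 0.035], [-0.0012, 0.0156, 0.0505], [-0.0012, 0.0156, 0.0505], [-0.0012, 0.0156, 0.0505]], twist=[[-0.12, -0.003, 0.01], [-0.24, -0.006, 0.02], [-0.36, -0.01, 0.025], [-0.48, -0.013, 0.035], [-0.6, -0.016, 0.04], [-0.698, -0.0172, 0.045], [-0.698, -0.0172, 0.045], [-0.698, -0.0172, 0.045]])

```text
clock: 10.05
tcp_pos: [0.5014, -0.2897, 0.1671]
tcp_rot: [0.923, 0.178, 0.062, 0.334]
wrist_force: [-0.3, -0.0, 0.4]
grip_width: 0.602
```

```bash
python3 -c "
from h import *
Rg=pitched(40); z=Rg.as_matrix()[:,2]; G=np.array([.520,-.336,.109])+.013*z
relR(G,Rg)
shot(7); crop(7,'side',220,100,340,220,5,'s7z');crop(7,'top',240,130,390,240,5,'t7z')
"
```

```text
t 10.05 tcp [ 0.5014 -0.2897  0.1671] dp [0.0004 0.0013 0.0896] tw [-0.0042  0.0013  0.0052] F [-0.3 -0.   0.4] w 0.602 q [ 0.52  0.07 -0.43  2.1   0.91  0.85 -1.68]
```

View pics/s7z.png

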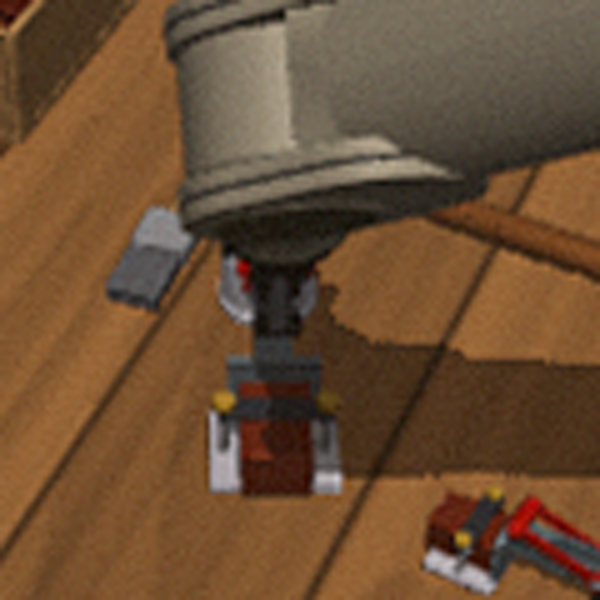

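View pics/t7z.png

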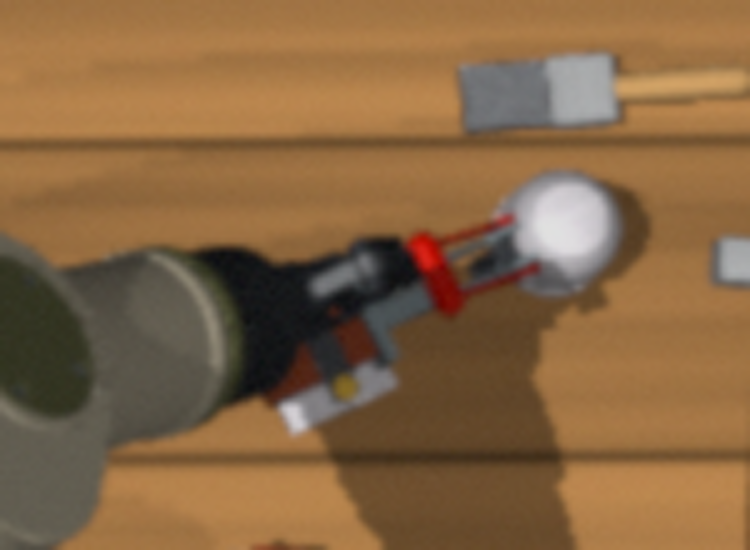

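The pitched gripper is lined up behind the grip in the top crop, where the grip is at (437,275) and the dome at (563,232).

```bash
python3 -c "
from h import *
T=load(7)['top']; S=load(6)['side']
hsv=cv2.cvtColor(T['img'],cv2.COLOR_RGB2HSV); m=cv2.inRange(hsv,(0,200,130),(8,255,255)); mm=m*0; mm[170:200,315:336]=m[170:200,315:336]
k,l,s,c=cv2.connectedComponentsWithStats(mm); print(s[1:],c[1:])
cn=cv2.findContours((l==1+s[1:,4].argmax()).astype(np.uint8),0,2)[0][0]; print(cv2.minAreaRect(cn))
g=c[1+s[1:,4].argmax()]
P,e=tri([S,T],[(274.75,152.6),g]); print(P,e, onz(T,g,.107))
d=onz(T,(352.7,176.2),.036); print('dome',d, np.degrees(np.arctan2(*( (P-d)[[1,0]]))))
Rg=pitched(40); z=Rg.as_matrix()[:,2]; relR(P+.013*z,Rg)
"
```

```text
[[322 177   7   7  37]] [[324.97297297 179.86486486]]
((325.0, 180.0), (6.0, 6.0), 90.0)
[ 0.52383191 -0.32930691  0.11484166] [np.float64(0.006270429596993774), np.float64(0.006270429596993786)] [ 0.53130034 -0.32899991  0.107     ]
dome [ 0.55349274 -0.41975257  0.036     ] 108.15643308658187
t 10.15 tcp [ 0.5023 -0.2908  0.1689] dp [ 0.0059 -0.0011  0.0826] tw [-0.0017  0.0003  0.0002] F [-0.6  0.1 -0.4] w 0.6 q [ 0.52  0.07 -0.43  2.1   0.91  0.85 -1.68]
```

```bash
python3 -c "
from h import *
T=load(7)['top']; S=load(6)['side']
for g in ((327.3,185),(327.6,185.2)):
  P,e=tri([S,T],[(274.75,152.6),g]); print(P,e)
  d=onz(T,(352.7,176.2),.036); print('dome',d, np.degrees(np.arctan2(*( (P-d)[[1,0]]))))
  Rg=pitched(40); z=Rg.as_matrix()[:,2]; relR(P+.013*z,Rg)
"
```

```text
[ 0.51765092 -0.33392154  0.11143698] [np.float64(0.0012592546396518116), np.float64(0.0012592546396517357)]
dome [ 0.55349274 -0.41975257  0.036     ] 112.6647243817046
t 10.15 tcp [ 0.5023 -0.2908  0.1689] dp [-0.0015 -0.0017  0.0865] tw [-0.0017  0.0003  0.0002] F [-0.6  0.1 -0.4] w 0.6 q [ 0.52  0.07 -0.43  2.1   0.91  0.85 -1.68]
[ 0.51757066 -0.3347326   0.1107337 ] [np.float64(0.001631210381036707), np.float64(0.0016312103810367474)]
dome [ 0.55349274 -0.41975257  0.036     ] 112.90471381754251
t 10.15 tcp [ 0.5023 -0.2908  0.1689] dp [-0.0019 -0.0016  0.0875] tw [-0.0017  0.0003  0.0002] F [-0.6  0.1 -0.4] w 0.6 q [ 0.52  0.07 -0.43  2.1   0.91  0.85 -1.68]
```

Call:
arm_command(fingers=[0.4, 0.4, 0.4, 0.4, 0.4, 0.4, 0.4], dp=[[0, 0, 0.02], [-0.001, -0.001, 0.04], [-0.001, -0.001, 0.055], [-0.001, -0.001, 0.07], [-0.001, -0.001, 0.08], [-0.001, -0.001, 0.086], [-0.001, -0.001, 0.086]], twist=[[0, 0, 0], [0, 0, 0], [0, 0, 0], [0, 0, 0], [0, 0, 0], [0, 0, 0], [0, 0, 0]])

```text
clock: 10.85
tcp_pos: [0.5212, -0.3424, 0.1023]
tcp_rot: [0.923, 0.176, 0.063, 0.335]
wrist_force: [-0.3, 0.6, -0.5]
grip_width: 0.601
```

```bash
python3 -c "
from h import *
shot(8,['top']); crop(8,'top',270,140,390,230,6,'t8z')
"
```

```text
(no output)
```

View pics/t8z.png

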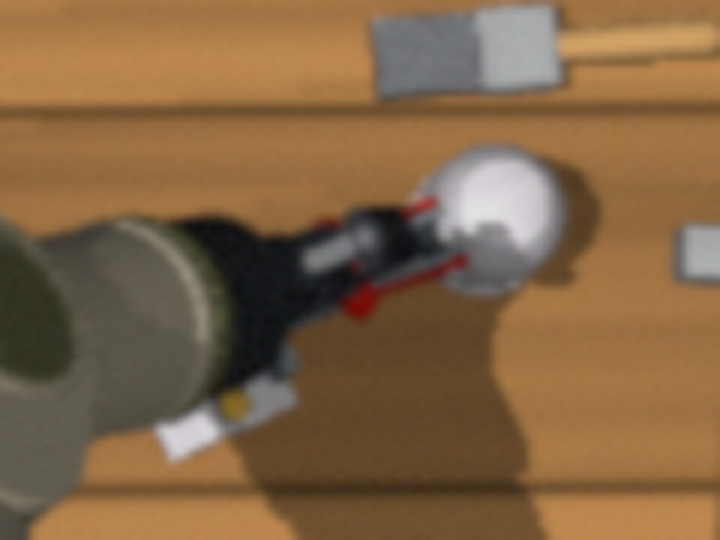

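The upper finger covers the middle of the grip, with both red ends visible at (328,225) and (360,302). Closing.

Call:
arm_command(fingers=[0.5, 0.6, 0.7, 0.8, 0.9, 0.9, 0.9, 0.9], dp=[[0, 0, 0], [0, 0, 0], [0, 0, 0], [0, 0, 0], [0, 0, 0], [0, 0, 0], [0, 0, 0], [0, 0, 0]], twist=[[0, 0, 0], [0, 0, 0], [0, 0, 0], [0, 0, 0], [0, 0, 0], [0, 0, 0], [0, 0, 0], [0, 0, 0]], newtons=60)

```text
clock: 11.7
tcp_pos: [0.5217, -0.3416, 0.1028]
tcp_rot: [0.923, 0.176, 0.064, 0.335]
wrist_force: [-2.4, 4.2, 4.9]
grip_width: 0.183
```

```bash
cat > arc.py <<'E'
from h import *
import sys
def arc(hinge,dels,yaw=111.6):
    s=state(); r=R.from_quat(s["tcp_rot"]); p=s["tcp_pos"]; a=np.radians(yaw)
    ax=np.array([np.sin(a),-np.cos(a),0])  # +: raises grip toward dome
    u=np.array([np.cos(a),np.sin(a),0]); assert np.cross(ax,u)[2]>0, np.cross(ax,u)
    print("rel hinge x,z",(p-hinge)@u,(p-hinge)[2], "F",np.round(s["wrist_force"],1))
    for d in dels:
        q=R.from_rotvec(ax*d); pn=hinge+q.apply(p-hinge)
        print(round(d,2),np.round(r.inv().apply(pn-p),4).tolist(),np.round((r.inv()*q*r).as_rotvec(),3).tolist())
E
python3 -c "
from arc import *
h=np.array([*armpt(.034,[.5525,-.421]),.048]); print(h); arc(h,np.arange(1,9)*.06)
"
```

```text
[ 0.53998377 -0.3893876   0.048     ]
rel hinge x,z 0.051186460887815186 0.05482868576875698 F [-2.4  4.2  4.9]
0.06 [-0.0, 0.0045, -0.0001] [0.06, 0.0, 0.0]
0.12 [-0.0, 0.009, 0.0] [0.12, 0.0, 0.0]
0.18 [-0.0, 0.0135, 0.0005] [0.18, 0.0, 0.0]
0.24 [-0.0, 0.0179, 0.0012] [0.24, 0.0, 0.0]
0.3 [-0.0, 0.0223, 0.0021] [0.3, 0.0, 0.0]
0.36 [-0.0, 0.0266, 0.0034] [0.36, 0.0, 0.0]
0.42 [-0.0, 0.0309, 0.0048] [0.42, 0.0, 0.0]
0.48 [-0.0, 0.035, 0.0066] [0.48, 0.0, 0.0]
```

Call:
arm_command(fingers=[0.9, 0.9, 0.9, 0.9], dp=[[0, 0.0045, 0], [0, 0.009, 0], [0, 0.0135, 0.0005], [0, 0.0179, 0.0012]], twist=[[0.06, 0, 0], [0.12, 0, 0], [0.18, 0, 0], [0.24, 0, 0]])

```text
clock: 12.1
tcp_pos: [0.5272, -0.3548, 0.1136]
tcp_rot: [0.957, 0.183, 0.042, 0.221]
wrist_force: [0.1, -1.0, -3.3]
grip_width: 0.182
```

```bash
python3 -c "
from arc import *
shot(9); crop(9,'side',220,100,340,220,5,'s9z');crop(9,'top',270,140,390,230,6,'t9z')
h=np.array([.540,-.3894,.048]); arc(h,np.arange(1,9)*.06)
"
```

```text
rel hinge x,z 0.03451182745680758 0.06620530666853713 F [ 1.4 -1.7  1.2]
0.06 [0.0, 0.0045, 0.0] [0.06, -0.0, -0.0]
0.12 [0.0, 0.0089, 0.0003] [0.12, -0.0, -0.0]
0.18 [0.0, 0.0134, 0.0009] [0.18, -0.001, -0.0]
0.24 [0.0001, 0.0178, 0.0017] [0.24, -0.001, -0.0]
0.3 [0.0001, 0.0221, 0.0028] [0.3, -0.001, -0.0]
0.36 [0.0001, 0.0264, 0.0042] [0.36, -0.001, -0.0]
0.42 [0.0001, 0.0306, 0.0058] [0.42, -0.001, -0.0]
0.48 [0.0001, 0.0347, 0.0076] [0.48, -0.002, -0.0]
```

View pics/s9z.png

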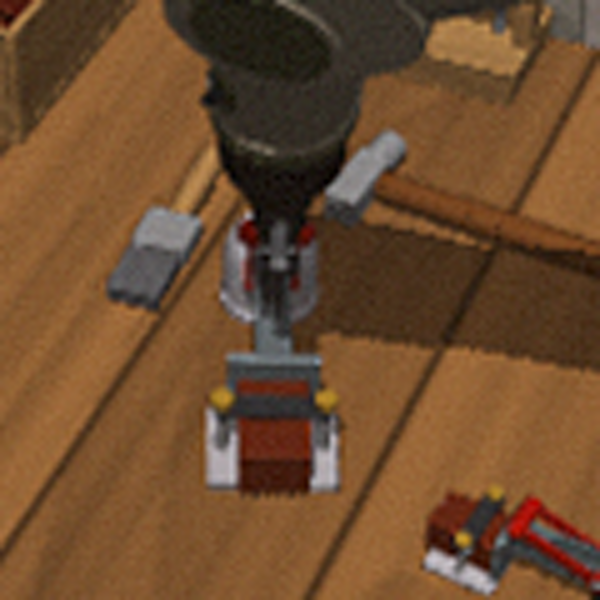

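View pics/t9z.png

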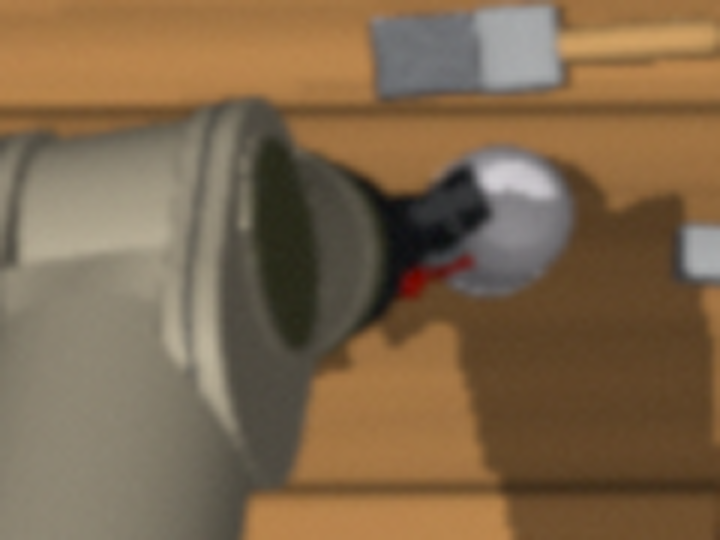

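The handle turns and the arm stays put: the block front is still at y≈490 in the side crop. Continuing.

Call:
arm_command(fingers=[0.9, 0.9, 0.9, 0.9, 0.9, 0.9, 0.9, 0.9], dp=[[0, 0.0045, 0], [0, 0.0089, 0.0003], [0, 0.0134, 0.0009], [0, 0.0178, 0.0017], [0, 0.0221, 0.0028], [0, 0.0264, 0.0042], [0, 0.0306, 0.0058], [0, 0.0347, 0.0076]], twist=[[0.06, 0, 0], [0.12, 0, 0], [0.18, 0, 0], [0.24, 0, 0], [0.3, 0, 0], [0.36, 0, 0], [0.42, 0, 0], [0.48, 0, 0]])

```text
clock: 13.0
tcp_pos: [0.5404, -0.3891, 0.1235]
tcp_rot: [0.983, 0.186, -0.002, -0.011]
wrist_force: [1.0, 2.1, 6.0]
grip_width: 0.185
```

```bash
python3 -c "
from arc import *
shot(10); crop(10,'side',220,100,340,220,5,'s10z');crop(10,'top',270,140,390,230,6,'t10z')
h=np.array([.540,-.3894,.048]); arc(h,np.arange(1,9)*.06); print(state()['joint_pos'])
"
```

```text
rel hinge x,z -0.0015171382680310287 0.075454909999811 F [2.7 0.7 7.9]
0.06 [0.0, 0.0045, 0.0001] [0.06, -0.0, 0.0]
0.12 [0.0001, 0.009, 0.0005] [0.12, -0.001, 0.0]
0.18 [0.0001, 0.0135, 0.0012] [0.18, -0.001, 0.0]
0.24 [0.0001, 0.0179, 0.0021] [0.24, -0.001, 0.0]
0.3 [0.0001, 0.0223, 0.0033] [0.3, -0.002, 0.0]
0.36 [0.0001, 0.0266, 0.0048] [0.36, -0.002, 0.0]
0.42 [0.0002, 0.0308, 0.0065] [0.42, -0.002, 0.001]
0.48 [0.0002, 0.0349, 0.0085] [0.48, -0.003, 0.001]
[ 0.89133951  0.55169331 -0.46053259  1.42785156  0.23310596  1.23477352
 -0.78979489]
```

View pics/s10z.png

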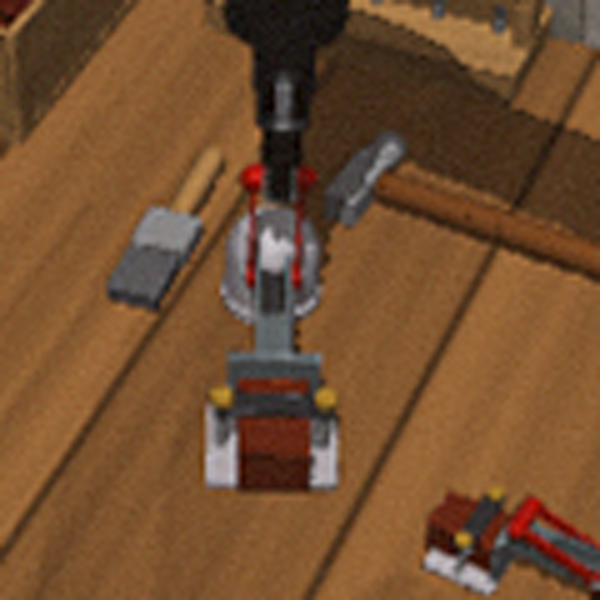

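The handle is nearly upright, with its ends at (253,177) and (305,177) in the side crop. A little more, then release.

Call:
arm_command(fingers=[0.9, 0.9, 0.9, 0.9, 0.6, 0.3, 0.3, 0.3], dp=[[0, 0.0045, 0], [0, 0.009, 0.0003], [0, 0.0135, 0.001], [0, 0.0172, 0.0017], [0, 0.0172, 0.0017], [0, 0.0172, 0.0017], [0, 0.0172, -0.03], [0, 0.0172, -0.07]], twist=[[0.06, 0, 0], [0.12, 0, 0], [0.18, 0, 0], [0.23, 0, 0], [0.23, 0, 0], [0.23, 0, 0], [0.23, 0, 0], [0.23, 0, 0]])

```text
clock: 13.9
tcp_pos: [0.5462, -0.4071, 0.1916]
tcp_rot: [0.975, 0.183, -0.025, -0.124]
wrist_force: [0.7, -0.6, 1.1]
grip_width: 0.699
```

```bash
python3 -c "
from arc import *
shot(11); crop(11,'side',220,100,340,220,5,'s11z');crop(11,'top',270,140,390,230,6,'t11z')
rel([.5,-.3,.25],111.6)
"
```

```text
t 14.0 tcp [ 0.5492 -0.4087  0.199 ] yaw 21.23 dp [-0.0062 -0.1279 -0.0208] tw [-0.1872 -0.195  -1.5683] F [ 0.7 -0.   0.3] w 0.7 q [ 0.9   0.69 -0.46  1.07  0.13  1.62 -0.7 ]
```

View pics/s11z.png

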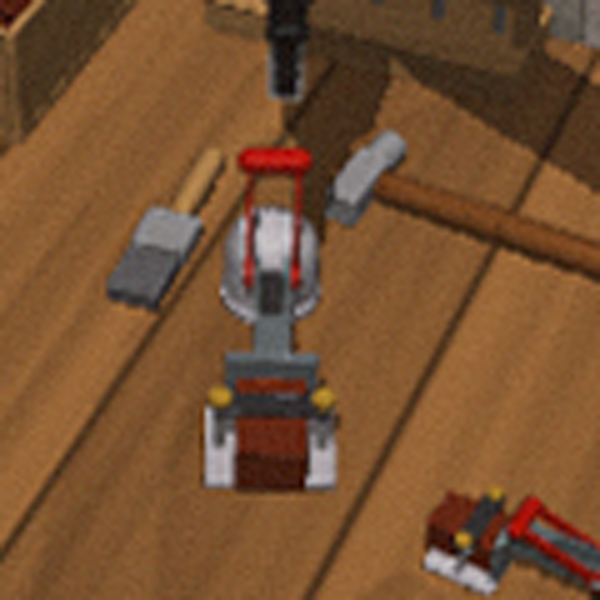

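View pics/t11z.png

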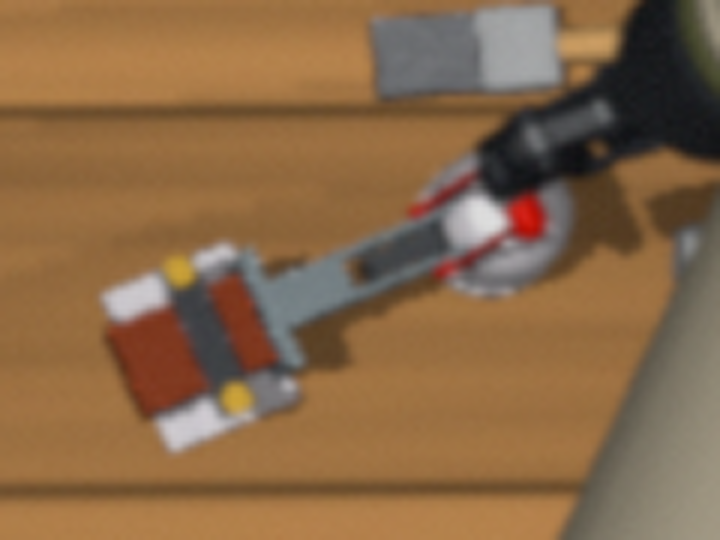

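```bash
python3 -c "
from h import *
T=load(11)['top'];S=load(11)['side']
f=lambda x,y:(270+x/6-.4,140+y/6-.4)
def an(v): return np.degrees(np.arctan2(v[1],v[0]))
k1,k2=onz(T,f(178,271),.045),onz(T,f(235,398),.045); print('knob across',an(k1-k2)+90, (k1+k2)/2)
a,b=onz(T,f(165,450),.004),onz(T,f(290,400),.004); print('shoe edge',an(a-b))
a,b=onz(T,f(103,298),.004),onz(T,f(225,245),.004); print('shoe edge2',an(a-b))
a,b=onz(T,f(300,325),.058),onz(T,f(440,270),.058); print('bar',an(a-b))
a,b=onz(T,f(245,250),.058),onz(T,f(298,365),.058); print('plate',an(a-b)+90,(a+b)/2)
d=onz(T,f(498,220),.036); m=(k1+k2)/2;  print('dome',d,'dome-knob',an(m-d),np.linalg.norm((m-d)[:2]))
p=(a+b)/2; print('dome-plate',an(p-d),np.linalg.norm((p-d)[:2]))
a,b=onz(T,f(103,298),.004),onz(T,f(165,450),.004);q=(a+b)/2; print('shoe end',q,an(q-d),np.linalg.norm((q-d)[:2]),an(a-b)+90)
# HSV yellow knobs in side
hsv=cv2.cvtColor(S['img'],cv2.COLOR_RGB2HSV)
for n,d_,box in(('side',S,(255,172,295,185)),('top',T,(285,170,320,215))):
  hs=cv2.cvtColor(d_['img'],cv2.COLOR_RGB2HSV); m=cv2.inRange(hs,(18,150,120),(32,255,255)); x0,y0,x1,y1=box; mm=m*0; mm[y0:y1,x0:x1]=m[y0:y1,x0:x1]
  k,l,s,c=cv2.connectedComponentsWithStats(mm); print(n,[(s[i,4],c[i].round(1)) for i in range(1,k)])
"
```

```text
knob across 112.9101730039173 [ 0.49766181 -0.27759901  0.045     ]
shoe edge 111.41810175702264
shoe edge2 113.26880326167627
bar 111.13396020857937
plate 113.2955493313798 [ 0.50848177 -0.30701618  0.058     ]
dome [ 0.55329993 -0.41945814  0.036     ] dome-knob 111.41545106383165 0.15237982527061938
dome-plate 111.73169460283484 0.12104487340883059
shoe end [ 0.48405528 -0.24614982  0.004     ] 111.7789843641591 0.18662956524961272 111.14546812989477
side [(np.int32(14), array([263.5, 178.7])), (np.int32(14), array([284.3, 179.1]))]
top [(np.int32(21), array([299.2, 184.3])), (np.int32(15), array([308.9, 205.5]))]
```

The whole arm is visible: knobs at (178,271) and (235,398), dome centre (498,220) in the top crop. The latch is well up. The heading is 111.7° and the socket is at (0.5535, -0.420). Next I grip the bar.

```bash
python3 -c "
from h import *
p=armpt(.095,[.5535,-.420],111.7);print(p); rel([*p,.21],111.7)
"
```

```text
[ 0.51837406 -0.33173241]
t 14.0 tcp [ 0.5492 -0.4087  0.199 ] yaw 21.23 dp [-0.0008 -0.0831  0.0093] tw [-0.1871 -0.1953 -1.57  ] F [ 0.7 -0.   0.3] w 0.7 q [ 0.9   0.69 -0.46  1.07  0.13  1.62 -0.7 ]
```

Call:
arm_command(fingers=[0.2, 0.1, 0, 0, 0, 0, 0, 0], dp=[[0, -0.01, -0.01], [0, -0.02, -0.015], [0, -0.035, -0.01], [0, -0.05, -0.005], [0, -0.065, 0], [-0.0008, -0.0831, 0.0093], [-0.0008, -0.0831, 0.0093], [-0.0008, -0.0831, 0.0093]], twist=[[-0.018, -0.018, -0.14], [-0.035, -0.036, -0.28], [-0.05, -0.054, -0.42], [-0.07, -0.07, -0.56], [-0.09, -0.09, -0.7], [-0.1, -0.105, -0.84], [-0.12, -0.125, -0.98], [-0.135, -0.14, -1.12]])

```text
clock: 14.8
tcp_pos: [0.5181, -0.3305, 0.21]
tcp_rot: [0.729, 0.684, -0.008, -0.036]
wrist_force: [-0.4, -0.7, -0.5]
grip_width: 1.002
```

```bash
python3 -c "
from h import *
rel([.5184,-.3317,.14],111.7)
"
```

```text
t 14.8 tcp [ 0.5181 -0.3305  0.21  ] yaw 86.24 dp [-0.0037  0.0048  0.0697] tw [-0.0537 -0.0504 -0.443 ] F [-0.4 -0.7 -0.5] w 1.002 q [ 1.01  0.47 -0.7   1.42  0.28  1.43  0.24]
```

Call:
arm_command(fingers=[0, 0, 0, 0, 0, 0], dp=[[0, 0, 0], [0, 0, 0], [-0.001, 0.002, 0.02], [-0.003, 0.004, 0.04], [-0.0037, 0.0048, 0.06], [-0.0037, 0.0048, 0.0697]], twist=[[-0.018, -0.016, -0.14], [-0.035, -0.033, -0.28], [-0.05, -0.048, -0.42], [-0.0537, -0.0504, -0.443], [-0.0537, -0.0504, -0.443], [-0.0537, -0.0504, -0.443]])

```text
clock: 15.4
tcp_pos: [0.5172, -0.331, 0.1381]
tcp_rot: [0.561, 0.828, -0.001, -0.001]
wrist_force: [-0.1, 0.6, -1.1]
grip_width: 1.002
```

```bash
python3 -c "
from h import *
rel([.5184,-.3317,.029],111.7)
shot(12,['side']); crop(12,'side',220,90,340,210,5,'s12z')
"
```

```text
t 15.4 tcp [ 0.5172 -0.331   0.1381] yaw 111.71 dp [-0.001   0.0011  0.1091] tw [-0.0025  0.0003  0.0002] F [-0.1  0.6 -1.1] w 1.002 q [ 1.08  0.49 -0.77  1.57  0.36  1.23  0.63]
```

View pics/s12z.png

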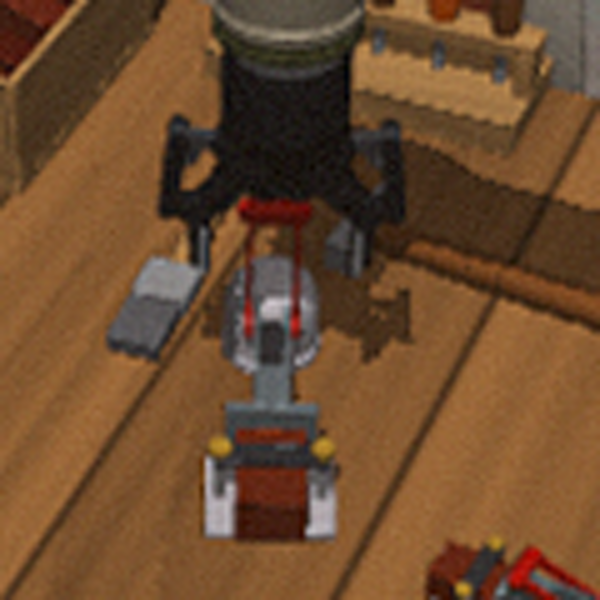

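```bash
python3 -c "
from h import *
S=load(12)['side']
for z in(.034,.058,.14): print(z,((proj(S,np.array([.5184,-.3317,z]))-[220,90])*5+2).round())
"
```

```text
Traceback (most recent call last):
  File "h.py", line 4, in load
    def load(t): return {n:pickle.load(open(f"{n}{t}.pkl","rb")) for n in("side","top")}
                                       ~~~~^^^^^^^^^^^^^^^^^^^^
FileNotFoundError: [Errno 2] No such file or directory: 'top12.pkl'
```

```bash
python3 -c "
from h import *
S=load(11)['side']
for z in(.034,.058,.14): print(z,((proj(S,np.array([.5184,-.3317,z]))-[220,90])*5+2).round())
"
```

```text
0.034 [272. 406.]
0.058 [273. 379.]
0.14 [276. 283.]
```

The projected grasp point (273,379) falls on the bar in the side crop. Descending and gripping.

Call:
arm_command(fingers=[0, 0, 0, 0, 0, 0, 0, 0], dp=[[-0.001, 0.001, 0.02], [-0.001, 0.001, 0.04], [-0.001, 0.001, 0.06], [-0.001, 0.001, 0.08], [-0.001, 0.001, 0.095], [-0.001, 0.001, 0.105], [-0.001, 0.001, 0.1091], [-0.001, 0.001, 0.1091]], twist=[[0, 0, 0], [0, 0, 0], [0, 0, 0], [0, 0, 0], [0, 0, 0], [0, 0, 0], [0, 0, 0], [0, 0, 0]])

```text
clock: 16.25
tcp_pos: [0.518, -0.3313, 0.0283]
tcp_rot: [0.561, 0.828, -0.001, -0.001]
wrist_force: [1.0, 1.3, -1.0]
grip_width: 0.998
```

Call:
arm_command(fingers=[0.2, 0.4, 0.5, 0.6, 0.7, 0.8, 0.9, 0.9], dp=[[0, 0, 0], [0, 0, 0], [0, 0, 0], [0, 0, 0], [0, 0, 0], [0, 0, 0], [0, 0, 0], [0, 0, 0]], twist=[[0, 0, 0], [0, 0, 0], [0, 0, 0], [0, 0, 0], [0, 0, 0], [0, 0, 0], [0, 0, 0], [0, 0, 0]], newtons=80)

```text
clock: 17.05
tcp_pos: [0.5189, -0.3312, 0.029]
tcp_rot: [0.561, 0.828, -0.001, -0.0]
wrist_force: [0.7, 1.2, 6.2]
grip_width: 0.267
```

```bash
python3 -c "
from h import *
rel([.5184,-.3317,.029],111.7)
shot(13,['side']); crop(13,'side',220,90,340,210,5,'s13z')
"
```

```text
t 17.05 tcp [ 0.5189 -0.3312  0.029 ] yaw 111.74 dp [-0.0003 -0.0006 -0.    ] tw [-0.0016 -0.0001  0.0006] F [0.7 1.2 6.2] w 0.267 q [ 1.04  0.61 -0.71  1.66  0.45  1.05  0.56]
```

View pics/s13z.png

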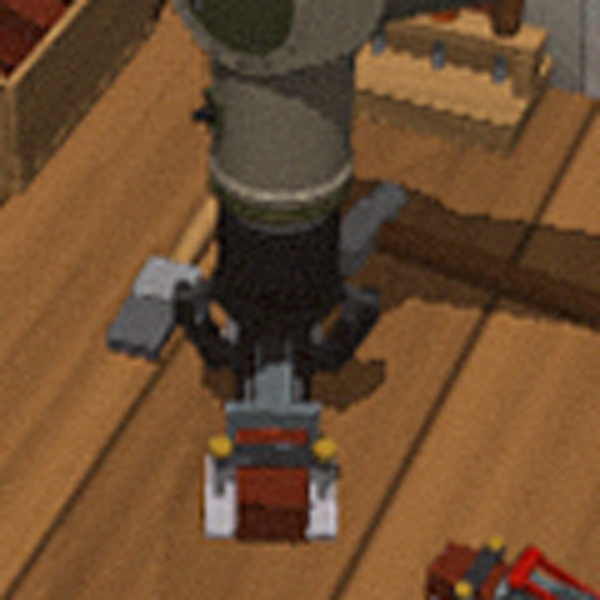

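The bar is gripped, with the jaws on it just behind the end plate. Lifting.

Call:
arm_command(fingers=[0.9, 0.9, 0.9, 0.9, 0.9, 0.9, 0.9, 0.9], dp=[[0, 0, -0.005], [0, 0, -0.015], [0, 0, -0.03], [0, 0, -0.05], [0, 0, -0.07], [0, 0, -0.09], [0, 0, -0.11], [0, 0, -0.13]], twist=[[0, 0, 0], [0, 0, 0], [0, 0, 0], [0, 0, 0], [0, 0, 0], [0, 0, 0], [0, 0, 0], [0, 0, 0]])

```text
clock: 17.9
tcp_pos: [0.5187, -0.3311, 0.1607]
tcp_rot: [0.561, 0.828, -0.001, -0.0]
wrist_force: [0.1, -0.2, -5.6]
grip_width: 0.271
```

```bash
python3 -c "
from h import *
p=armpt(.095,[.507,.0425],89.3); print(p); rel([*p,.2],89.3)
s=state(); print(s['wrist_force'],s['wrist_torque'])
shot(14,['side']); crop(14,'side',180,40,340,200,4,'s14z')
"
```

```text
[0.50816062 0.13749291]
t 17.9 tcp [ 0.5187 -0.3311  0.1607] yaw 111.74 dp [ 0.4391  0.1637 -0.0396] tw [-0.0018  0.0004  0.3917] F [ 0.1 -0.2 -5.6] w 0.271 q [ 1.09  0.47 -0.78  1.55  0.34  1.27  0.64]
[ 0.06737403 -0.22801624 -5.63969942] [ 0.00127693  0.00213159 -0.05272446]
```

View pics/s14z.png

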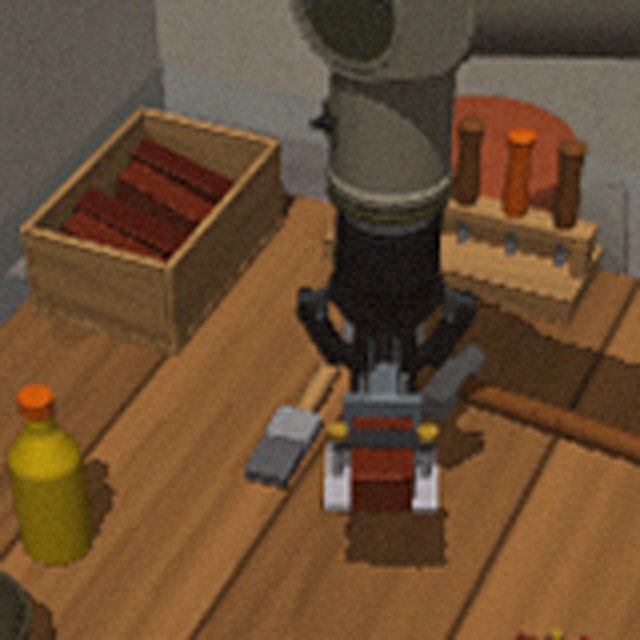

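Call:
arm_command(fingers=[0.9, 0.9, 0.9, 0.9, 0.9, 0.9, 0.9, 0.9], dp=[[0.01, 0.004, -0.015], [0.03, 0.011, -0.03], [0.055, 0.021, -0.045], [0.085, 0.032, -0.05], [0.115, 0.043, -0.05], [0.145, 0.054, -0.05], [0.175, 0.065, -0.05], [0.205, 0.076, -0.05]], twist=[[0, 0, 0.01], [0, 0, 0.03], [0, 0, 0.05], [0, 0, 0.08], [0, 0, 0.11], [0, 0, 0.14], [0, 0, 0.17], [0, 0, 0.2]])

```text
clock: 18.75
tcp_pos: [0.5141, -0.1105, 0.2139]
tcp_rot: [0.641, 0.767, -0.001, 0.002]
wrist_force: [0.8, -0.5, -6.0]
grip_width: 0.267
```

```bash
python3 -c "
from h import *
p=armpt(.095,[.507,.0425],89.3); rel([*(p-[0,.05]),.21],89.3)
"
```

```text
t 18.75 tcp [ 0.5141 -0.1105  0.2139] yaw 100.24 dp [0.1959 0.0293 0.0032] tw [0.0014 0.0037 0.1909] F [ 0.8 -0.5 -6. ] w 0.267 q [ 0.92  0.23 -0.9   1.71  0.19  1.29  0.16]
```

Call:
arm_command(fingers=[0.9, 0.9, 0.9, 0.9, 0.9, 0.9, 0.9, 0.9], dp=[[0.03, 0.004, 0.001], [0.06, 0.008, 0.002], [0.09, 0.013, 0.003], [0.12, 0.018, 0.003], [0.15, 0.022, 0.003], [0.175, 0.026, 0.003], [0.19, 0.0285, 0.003], [0.1959, 0.0293, 0.003]], twist=[[0, 0, 0.03], [0, 0, 0.06], [0, 0.001, 0.09], [0, 0.002, 0.12], [0, 0.003, 0.15], [0.001, 0.0037, 0.18], [0.001, 0.0037, 0.19], [0.001, 0.0037, 0.19]])

```text
clock: 19.55
tcp_pos: [0.5071, 0.0903, 0.2106]
tcp_rot: [0.71, 0.704, 0.0, 0.0]
wrist_force: [-0.6, -1.1, -5.6]
grip_width: 0.266
```

```bash
python3 -c "
from h import *
p=armpt(.095,[.507,.0425],89.3); rel([*p,.21],89.3)
shot(15); crop(15,'side',130,120,330,320,3,'s15z');crop(15,'top',90,130,290,260,4,'t15z')
"
```

```text
t 19.55 tcp [0.5071 0.0903 0.2106] yaw 89.53 dp [0.0472 0.0007 0.0006] tw [ 0.0003 -0.0001  0.0041] F [-0.6 -1.1 -5.6] w 0.266 q [ 0.63  0.22 -1.    1.74  0.2   1.29 -0.42]
```

View pics/s15z.png

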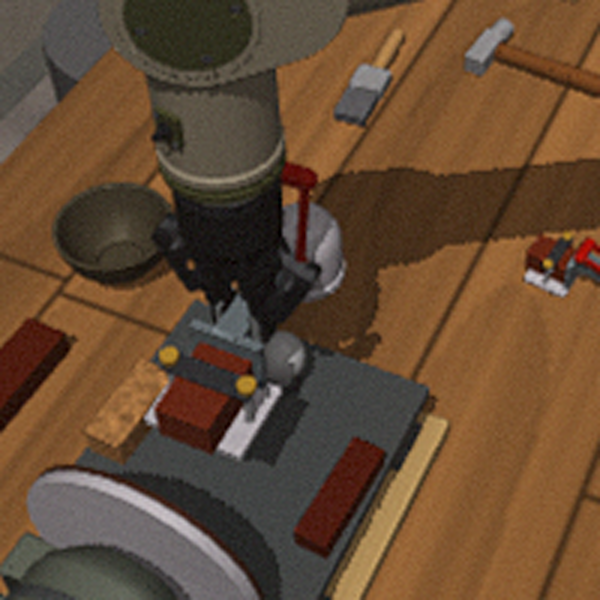

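View pics/t15z.png

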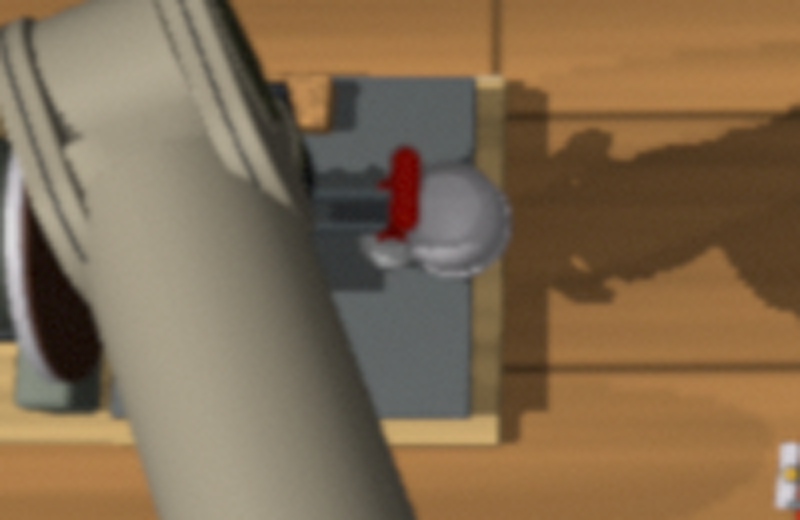

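```bash
python3 -c "
from h import *
T=load(15)['top']
for z in (.21,.217): print(onz(T,(202.6,184.6),z))
# handle cross grip: (404,192) -> z .217+.095
a,b=[onz(T,(90+x/4-.4,130+y/4-.4),.312) for x,y in((405,155),(402,230))]; print(a,b,(a+b)/2,np.degrees(np.arctan2(*(a-b)[[1,0]]))+90)
E=None
"
```

```text
[ 0.50385112 -0.00813179  0.21      ]
[ 0.50272809 -0.0089394   0.217     ]
[0.52522073 0.00730305 0.312     ] [0.48192141 0.00842268 0.312     ] [0.50357107 0.00786286 0.312     ] 88.51878272636083
```

```bash
python3 -c "
from h import *
D=load(11);S,T=D['side'],D['top']
K=[tri([S,T],[a,b]) for a,b in(((263.5,178.7),(299.2,184.3)),((284.3,179.1),(308.9,205.5)))]
print(K)
# pose at grasp: tcp (.5189,-.3312,.029) yaw 111.74
import math
def Rz(d): return R.from_euler('z',d,degrees=True)
t0=np.array([.5189,-.3312,.029]); rel0=[Rz(-111.74).apply(k[0]-t0) for k in K]; print('in tool-arm frame',np.round(rel0,4))
S2=load(15)['side'];hs=cv2.cvtColor(S2['img'],cv2.COLOR_RGB2HSV); m=cv2.inRange(hs,(18,150,110),(32,255,255)); mm=m*0; mm[225:260,175:225]=m[225:260,175:225]
k,l,s,c=cv2.connectedComponentsWithStats(mm); print([(s[i,4],c[i].round(1)) for i in range(1,k)])
t1=np.array([.5071,.0903,.2106])
for r in rel0: print(proj(S2,t1+Rz(89.53).apply(r)))
"
```

```text
[(array([ 0.5273527 , -0.26374016,  0.05512669]), [np.float64(0.0004807055689690174), np.float64(0.00048070556896890595)]), (array([ 0.46694467, -0.28997371,  0.05386891]), [np.float64(0.0005303487697755433), np.float64(0.0005303487697755837)])]
in tool-arm frame [[ 0.0595 -0.0328  0.0261]
 [ 0.0575  0.033   0.0249]]
[(np.int32(26), array([185.7, 238. ])), (np.int32(31), array([211.5, 247.6]))]
[184.7560887  237.89331645]
[210.94078918 247.52356183]
```

Call:
arm_command(fingers=[0.9, 0.9, 0.9, 0.9, 0.9, 0.9], dp=[[0.012, 0, 0], [0.024, 0, 0], [0.034, 0.001, 0], [0.042, 0.001, 0], [0.0468, 0.0015, 0], [0.0468, 0.0015, 0]], twist=[[0, 0, 0.004], [0, 0, 0.004], [0, 0, 0.004], [0, 0, 0.004], [0, 0, 0.004], [0, 0, 0.004]])

```text
clock: 20.25
tcp_pos: [0.5094, 0.136, 0.2104]
tcp_rot: [0.711, 0.703, 0.0, 0.0]
wrist_force: [0.2, 0.5, -6.3]
grip_width: 0.264
```

```bash
python3 -c "
from h import *
rel([.5092,.137,.16],89.3)
shot(16); crop(16,'side',130,120,330,320,3,'s16z');crop(16,'top',90,130,290,260,4,'t16z')
"
```

```text
t 20.25 tcp [0.5094 0.136  0.2104] yaw 89.3 dp [ 0.001  -0.0003  0.0504] tw [ 0.0001 -0.0001  0.0001] F [ 0.2  0.5 -6.3] w 0.264 q [ 0.53  0.27 -1.01  1.71  0.23  1.3  -0.53]
```

View pics/s16z.png

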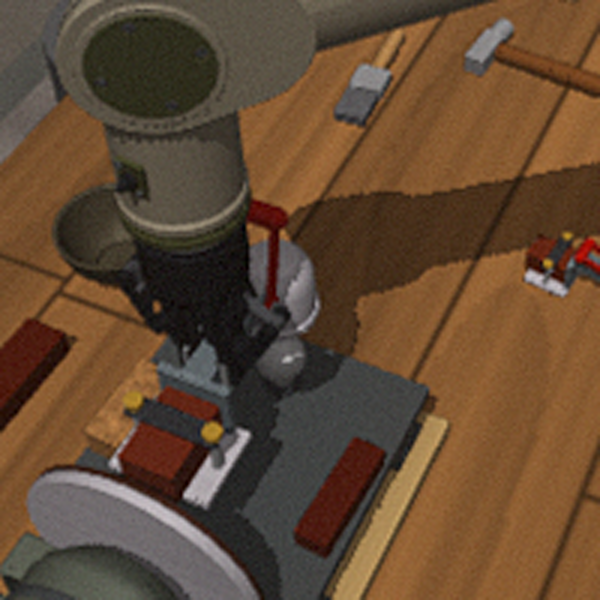

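View pics/t16z.png

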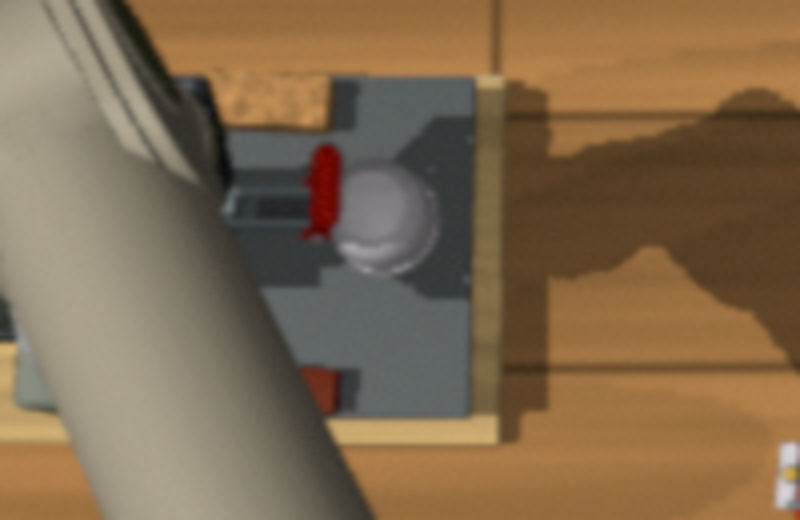

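```bash
python3 -c "
from h import *
T=load(16)['top']; t11=load(11)['top']
# same-centre convention: at bench, dome circle px was f(498,220)
pb=(270+498/6-.4,140+220/6-.4)
for z0 in (.02,.036):
  b=onz(t11,pb,z0); off=b[:2]-np.array([.5189,-.3312]); a=np.radians(89.3-111.74); o=np.array([[np.cos(a),-np.sin(a)],[np.sin(a),np.cos(a)]])@off
  p=np.array([*(np.array([.5094,.136])+o),z0+.1814]); print(z0,p,(proj(T,p)-[90,130]+.4)*4)
print((proj(T,np.array([.507,.0425,.122]))-[90,130]+.4)*4)
"
```

```text
0.02 [0.50882744 0.03708561 0.2014    ] [381.68559047 214.78832815]
0.036 [0.50750564 0.04129379 0.2174    ] [370.96192947 212.79290193]
[391.47228727 236.53813775]
```

```bash
python3 -c "
from h import *
T=load(16)['top']
f=lambda x,y:(90+(x-1.5)/4,130+(y-1.5)/4)
z=.1814
print('y sock',onz(T,f(440,218),z)[1]+.035,' x sock',onz(T,f(382,277),z)[0]+.035)
g=T['img'][:,:,:].astype(int).sum(2)
print(g[184,190:206]); print(g[190:206,185])
crop(16,'top',165,160,215,210,12,'t16zz')
t=load(11)['top']; f=lambda x,y:(270+(x-2.5)/6,140+(y-2.5)/6)
print('bench: x from bottom', onz(t,f(498,297),0)[0]+.035)
"
```

```text
y sock 0.037786160475398234  x sock 0.5069394751675875
[357 334 321 311 296 283 259 241 230 218 195 175 170 169 169 169]
[372 416 439 419 371 317 289 301 334 313 292 293 293 295 297 299]
bench: x from bottom 0.5563729143708204
```

View pics/t16zz.png

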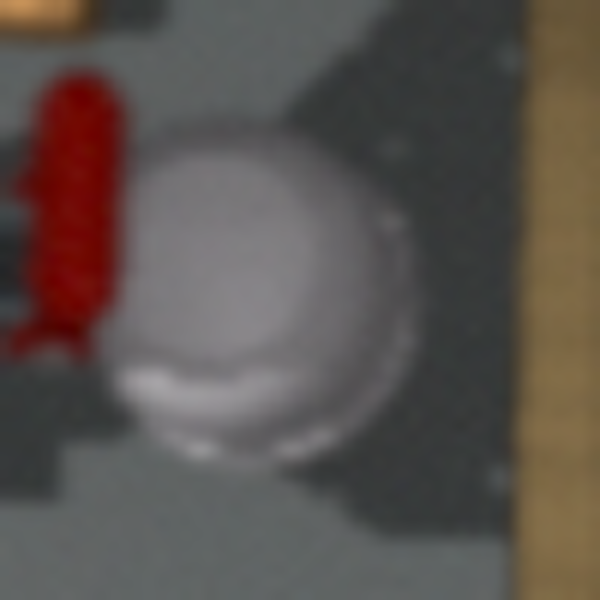

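```bash
crop=1; python3 -c "
from h import *
D=load(16);S=D['side'];T=D['top']
th=np.linspace(0,2*np.pi,180)
for cx,cy in((.507,.038),(.507,.041),(.509,.041)):
  P=[proj(S,np.array([cx+.035*np.cos(t),cy+.035*np.sin(t),.1814])) for t in th]; P=np.array(P); i=P[:,0].argmax(); print(cx,cy,P[i],'crop',(P[i]-[195,195])*10+4.5, 'maxrow crop',((P[P[:,1].argmax()]-[195,195])*10+4.5))
crop(16,'side',195,175,255,235,10,'s16zz')
"
```

```text
0.507 0.038 [236.62602514 222.75778136] crop [420.76025141 282.07781365] maxrow crop [272.7103319  396.25598682]
0.507 0.041 [236.09331453 223.23095817] crop [415.43314533 286.80958172] maxrow crop [266.97745649 405.2529059 ]
0.509 0.041 [235.37032168 222.97607386] crop [408.20321677 284.26073862] maxrow crop [259.65360257 402.57291374]
```

View pics/s16zz.png

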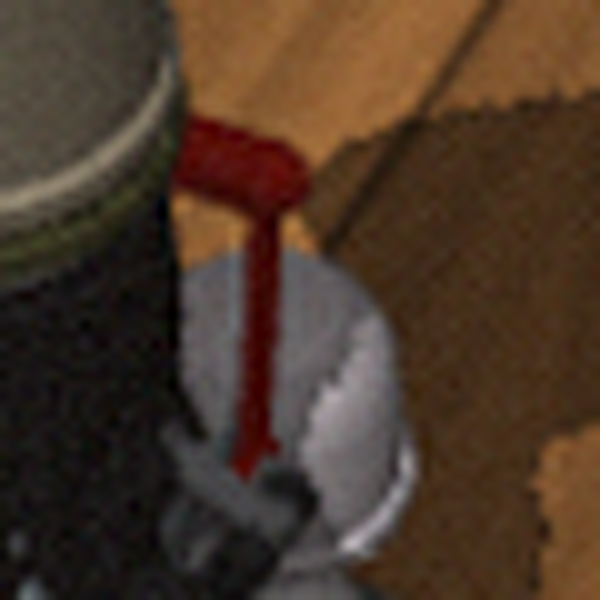

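```bash
python3 -c "
from h import *
S=load(16)['side']
th=np.linspace(0,2*np.pi,1440)
for cx,cy,z in((.507,.038,.1814),(.507,.041,.1814),(.507,.034,.1814),(.507,.034,.185)):
  P=np.array([proj(S,np.array([cx+.035*np.cos(t),cy+.035*np.sin(t),z])) for t in th]); P=(P-[195,175])*10+4.5
  o=[]
  for c in(300,350,390,410):
    m=abs(P[:,0]-c)<2; o.append((c,P[m,1].max().round()))
  print(cx,cy,z,P[:,0].max().round(),o)
"
```

```text
0.507 0.038 0.1814 421.0 [(300, np.float64(594.0)), (350, np.float64(579.0)), (390, np.float64(552.0)), (410, np.float64(526.0))]
0.507 0.041 0.1814 415.0 [(300, np.float64(602.0)), (350, np.float64(585.0)), (390, np.float64(555.0)), (410, np.float64(524.0))]
0.507 0.034 0.1814 428.0 [(300, np.float64(583.0)), (350, np.float64(570.0)), (390, np.float64(546.0)), (410, np.float64(525.0))]
0.507 0.034 0.185 427.0 [(300, np.float64(574.0)), (350, np.float64(561.0)), (390, np.float64(537.0)), (410, np.float64(515.0))]
```

Call:
arm_command(fingers=[0.9, 0.9, 0.9, 0.9, 0.9, 0.9], dp=[[0.002, 0, 0.004], [0.004, 0, 0.01], [0.005, 0, 0.017], [0.005, 0, 0.024], [0.005, 0, 0.03], [0.005, 0, 0.03]], twist=[[0, 0, 0], [0, 0, 0], [0, 0, 0], [0, 0, 0], [0, 0, 0], [0, 0, 0]])

```text
clock: 20.95
tcp_pos: [0.5091, 0.1396, 0.1792]
tcp_rot: [0.712, 0.702, -0.001, -0.0]
wrist_force: [-0.6, -1.1, -6.3]
grip_width: 0.268
```

```bash
python3 -c "
from h import *
rel([.5094,.141,.16],89.3)
shot(17); crop(17,'side',195,175,255,255,8,'s17zz');crop(17,'top',165,160,215,210,12,'t17zz')
D=load(17);S=D['side']
"
```

```text
t 20.95 tcp [0.5091 0.1396 0.1792] yaw 89.23 dp [0.0014 0.0003 0.0192] tw [-0.0017  0.0008 -0.0012] F [-0.6 -1.1 -6.3] w 0.268 q [ 0.51  0.3  -1.    1.75  0.27  1.24 -0.57]
```

View pics/s17zz.png

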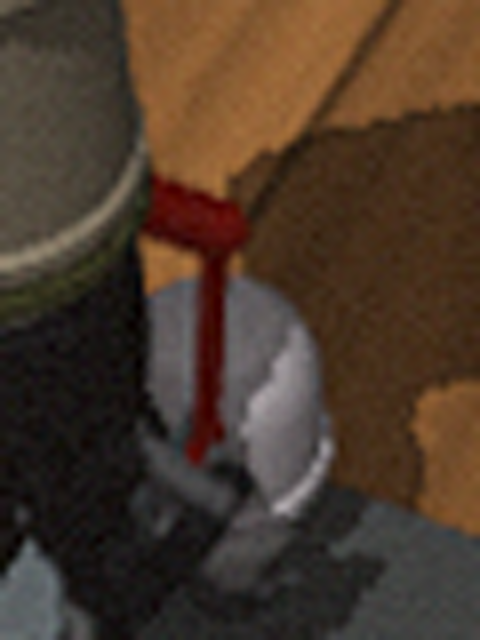

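View pics/t17zz.png

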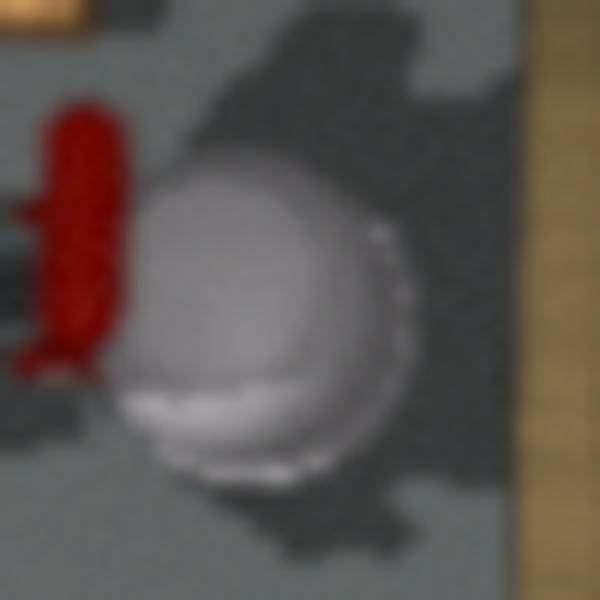

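```bash
python3 -c "
from h import *
D=load(17);S=D['side'];T=D['top']
z=.1502
f=lambda x,y:(165+(x-5.5)/12,160+(y-5.5)/12)
print('y sock',onz(T,f(417,330),z)[1]+.035,' x sock',onz(T,f(255,487),z)[0]+.035)
th=np.linspace(0,2*np.pi,1440)
for cx,cy,z in((.5073,.0415,.150),(.5073,.0415,.155),(.507,.038,.150),(.507,.038,.155)):
  P=np.array([proj(S,np.array([cx+.035*np.cos(t),cy+.035*np.sin(t),z])) for t in th]); P=(P-[195,175])*8+3.5
  o=[]
  for c in(280,315,):
    m=abs(P[:,0]-c)<2; o.append((c,P[m,1].max().round()))
  print(cx,cy,z,P[:,0].max().round(),o)
"
```

```text
y sock 0.042378657103320005  x sock 0.5076732847127656
0.5073 0.0415 0.15 335.0 [(280, np.float64(533.0)), (315, np.float64(507.0))]
0.5073 0.0415 0.155 334.0 [(280, np.float64(523.0)), (315, np.float64(497.0))]
0.507 0.038 0.15 340.0 [(280, np.float64(528.0)), (315, np.float64(506.0))]
0.507 0.038 0.155 340.0 [(280, np.float64(518.0)), (315, np.float64(495.0))]
```

Both views put the socket over the ball: the top rim gives (0.5077, 0.0424) against the ball's (0.507, 0.043). Lowering gently.

Call:
arm_command(fingers=[0.9, 0.9, 0.9, 0.9, 0.9, 0.9, 0.9, 0.9], dp=[[0, 0, 0.003], [0, 0, 0.006], [0.0005, 0, 0.01], [0.0005, 0, 0.014], [0.0005, 0, 0.018], [0.0005, 0, 0.022], [0.0005, 0, 0.026], [0.0005, 0, 0.03]], twist=[[0, 0, 0], [0, 0, 0], [0, 0, 0], [0, 0, 0], [0, 0, 0], [0, 0, 0], [0, 0, 0], [0, 0, 0]])

```text
clock: 21.85
tcp_pos: [0.5096, 0.1404, 0.1499]
tcp_rot: [0.712, 0.702, -0.0, 0.0]
wrist_force: [-0.5, -0.6, -5.9]
grip_width: 0.274
```

Call:
arm_command(fingers=[0.9, 0.9, 0.9, 0.9, 0.9, 0.9, 0.9, 0.9], dp=[[0, 0, 0.003], [0, 0, 0.006], [0, 0, 0.009], [0, 0, 0.012], [0, 0, 0.015], [0, 0, 0.018], [0, 0, 0.021], [0, 0, 0.023]], twist=[[0, 0, 0], [0, 0, 0], [0, 0, 0], [0, 0, 0], [0, 0, 0], [0, 0, 0], [0, 0, 0], [0, 0, 0]])

```text
clock: 22.65
tcp_pos: [0.5095, 0.1403, 0.1265]
tcp_rot: [0.712, 0.702, -0.0, -0.0]
wrist_force: [-0.2, -0.2, -6.3]
grip_width: 0.264
```

```bash
python3 -c "
from h import *
rel([.5094,.1402,.115],89.3)
shot(18); crop(18,'side',150,160,270,280,5,'s18z');crop(18,'top',165,160,215,210,12,'t18zz')
"
```

```text
t 22.65 tcp [0.5095 0.1403 0.1265] yaw 89.23 dp [-0.0001 -0.0001  0.0115] tw [-0.0005  0.0004 -0.0011] F [-0.2 -0.2 -6.3] w 0.264 q [ 0.47  0.36 -0.97  1.8   0.33  1.15 -0.61]
```

View pics/s18z.png

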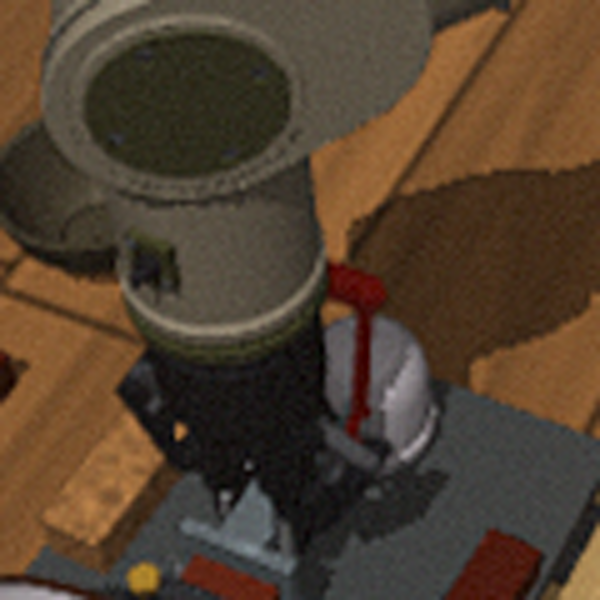

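The rim is well below the ball's middle and there's no side force. I'll finish in finer steps.

Call:
arm_command(fingers=[0.9, 0.9, 0.9, 0.9, 0.9, 0.9], dp=[[0, 0, 0.0015], [0, 0, 0.003], [0, 0, 0.0045], [0, 0, 0.006], [0, 0, 0.0075], [0, 0, 0.0085]], twist=[[0, 0, 0], [0, 0, 0], [0, 0, 0], [0, 0, 0], [0, 0, 0], [0, 0, 0]])

```text
clock: 23.35
tcp_pos: [0.5094, 0.1403, 0.1179]
tcp_rot: [0.712, 0.702, -0.0, -0.0]
wrist_force: [0.3, 0.0, -6.8]
grip_width: 0.264
```

Call:
arm_command(fingers=[0.9, 0.9, 0.9, 0.9], dp=[[0, 0, 0.001], [0, 0, 0.002], [0, 0, 0.0025], [0, 0, 0.0025]], twist=[[0, 0, 0], [0, 0, 0], [0, 0, 0], [0, 0, 0]])

```text
clock: 23.75
tcp_pos: [0.5094, 0.1403, 0.1153]
tcp_rot: [0.712, 0.702, -0.0, -0.0]
wrist_force: [-0.3, -0.2, -6.5]
grip_width: 0.266
```

Call:
arm_command(fingers=[0.9, 0.9, 0.9], dp=[[0, 0, 0.0008], [0, 0, 0.0015], [0, 0, 0.0015]], twist=[[0, 0, 0], [0, 0, 0], [0, 0, 0]])

```text
clock: 24.05
tcp_pos: [0.5095, 0.1403, 0.1145]
tcp_rot: [0.712, 0.702, -0.001, 0.0]
wrist_force: [-3.5, -2.4, 4.3]
grip_width: 0.267
```

```bash
python3 -c "
from h import *
s=state(); print(s['wrist_force'],s['wrist_torque'],s['tcp_pos'])"
```

```text
[-3.47232338 -2.38865854  4.30644804] [-0.67805073  0.91647206 -0.06579309] [0.50946533 0.14029766 0.11451219]
```

Contact came at the expected home height (TCP z≈0.1145). Releasing the bar.

Call:
arm_command(fingers=[0.8, 0.7, 0.6, 0.5, 0.4, 0.3, 0.2, 0.2], dp=[[-0.0003, 0.0003, 0], [-0.0003, 0.0003, 0], [-0.0003, 0.0003, 0], [-0.0003, 0.0003, 0], [-0.0003, 0.0003, 0], [-0.0003, 0.0003, 0], [-0.0003, 0.0003, 0], [-0.0003, 0.0003, 0]], twist=[[0, 0, 0], [0, 0, 0], [0, 0, 0], [0, 0, 0], [0, 0, 0], [0, 0, 0], [0, 0, 0], [0, 0, 0]], newtons=20)

```text
clock: 24.85
tcp_pos: [0.5098, 0.14, 0.1145]
tcp_rot: [0.712, 0.702, -0.001, 0.0]
wrist_force: [-0.5, 0.5, -0.6]
grip_width: 0.798
```

Call:
arm_command(fingers=[0.1, 0.1, 0.1, 0.1, 0.1, 0.1, 0.1, 0.1], dp=[[0, 0, -0.01], [0, 0, -0.03], [0, 0, -0.06], [0, 0, -0.1], [0, 0, -0.14], [0, 0, -0.17], [0, 0, -0.18], [0, 0, -0.18]], twist=[[0, 0, 0], [0, 0, 0], [0, 0, 0], [0, 0, 0], [0, 0, 0], [0, 0, 0], [0, 0, 0], [0, 0, 0]])

```text
clock: 25.65
tcp_pos: [0.5104, 0.1405, 0.296]
tcp_rot: [0.712, 0.702, 0.0, 0.001]
wrist_force: [0.2, -0.5, -0.6]
grip_width: 0.902
```

```bash
python3 -c "
from h import *
rel([.5094,.1402,.25],89.3)
shot(19); crop(19,'side',130,160,270,300,5,'s19z');crop(19,'top',90,130,240,240,5,'t19z')
"
```

```text
t 25.65 tcp [0.5104 0.1405 0.296 ] yaw 89.24 dp [-0.0003 -0.001   0.046 ] tw [ 0.002   0.0008 -0.0011] F [ 0.2 -0.5 -0.6] w 0.902 q [ 0.55  0.21 -1.03  1.57  0.18  1.46 -0.5 ]
```

View pics/s19z.png

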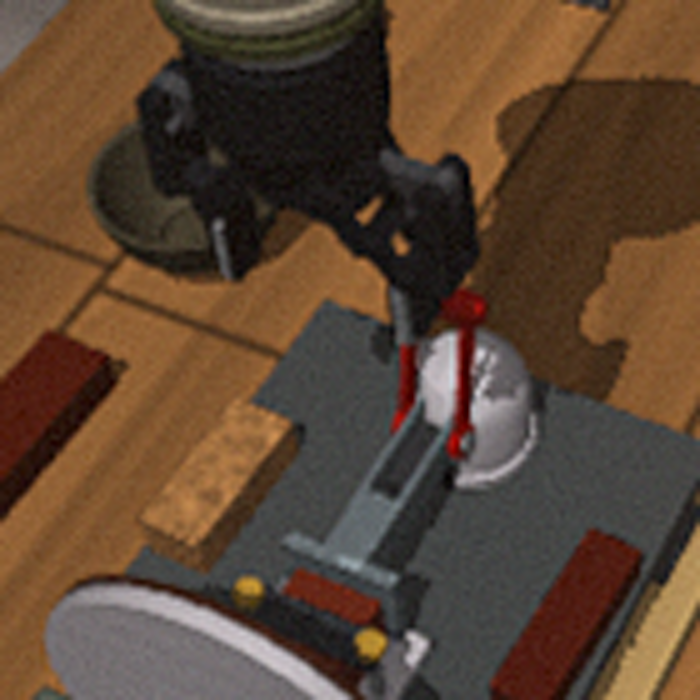

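View pics/t19z.png

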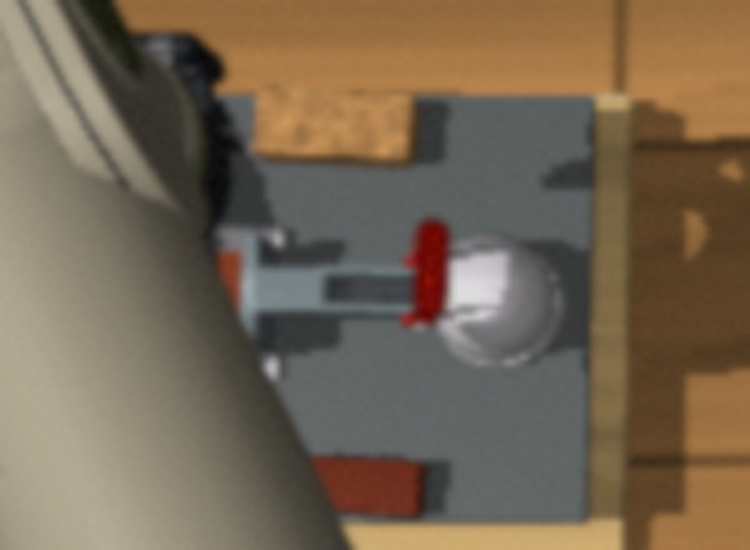

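The dome sits seated on the ball, the cork and offcut are undisturbed, and the handle's cross grip is at (430,270) in the top crop. Next I close the fingers and move behind the handle.

```bash
python3 -c "
from h import *
T=load(19)['top'];S=load(19)['side']
g=(90+(431-2)/5,130+(270-2)/5)
print([onz(T,g,z) for z in(.215,.22)])
rel([.5075,.012,.296],89.3)
"
```

```text
[array([0.50598675, 0.0578946 , 0.215     ]), array([0.50517171, 0.05702576, 0.22      ])]
t 25.75 tcp [0.5095 0.14   0.2935] yaw 89.24 dp [-0.128  -0.0003 -0.0023] tw [-0.0017  0.0014 -0.0011] F [-0.9  0.4 -1.2] w 0.899 q [ 0.55  0.21 -1.03  1.57  0.18  1.46 -0.5 ]
```

Call:
arm_command(fingers=[0.3, 0.5, 0.7, 0.9, 1, 1, 1, 1], dp=[[-0.01, 0, -0.005], [-0.03, 0, -0.01], [-0.05, -0.001, -0.01], [-0.07, -0.001, -0.01], [-0.09, -0.002, -0.01], [-0.11, -0.002, -0.005], [-0.125, -0.003, 0], [-0.129, -0.003, 0]], twist=[[0, 0, 0], [0, 0, 0], [0, 0, 0], [0, 0, 0], [0, 0, 0], [0, 0, 0], [0, 0, 0], [0, 0, 0]])

```text
clock: 26.55
tcp_pos: [0.504, 0.0082, 0.2924]
tcp_rot: [0.713, 0.701, -0.002, -0.001]
wrist_force: [-0.9, -0.5, -0.4]
grip_width: -0.001
```

```bash
python3 -c "
from h import *
rel([.5075,.012,.207],89.3)
shot(20,['side']); crop(20,'side',180,130,290,240,5,'s20z')
"
```

```text
t 26.55 tcp [0.504  0.0082 0.2924] yaw 89.05 dp [0.004  0.0038 0.0853] tw [-0.0043  0.0018 -0.0044] F [-0.9 -0.5 -0.4] w -0.001 q [ 0.78  0.12 -0.95  1.63  0.1   1.44 -0.2 ]
```

View pics/s20z.png

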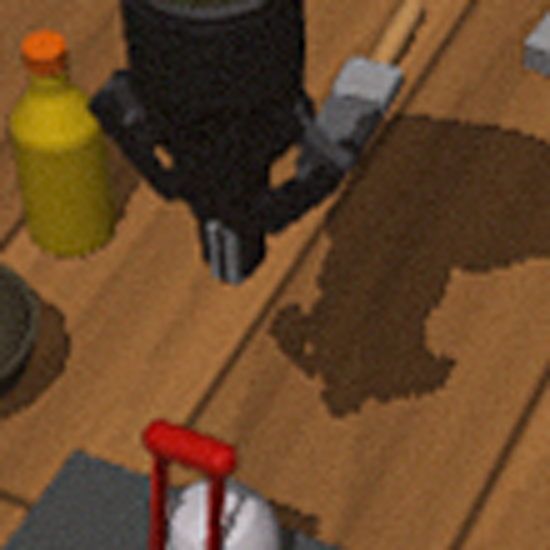

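```bash
python3 -c "
from h import *
T=load(19)['top'];S=load(19)['side']
print(tri([S,T],[(217.6,219),(175.8,183.6)]))
"
```

```text
(array([0.50634433, 0.05763782, 0.21834875]), [np.float64(0.0009394975926764991), np.float64(0.000939497592676489)])
```

Call:
arm_command(fingers=[1, 1, 1, 1, 1, 1], dp=[[0.001, 0.002, 0.02], [0.002, 0.0038, 0.04], [0.004, 0.0038, 0.06], [0.004, 0.0038, 0.08], [0.004, 0.0038, 0.0853], [0.004, 0.0038, 0.0853]], twist=[[-0.002, 0, -0.002], [-0.004, 0.0018, -0.004], [-0.0043, 0.0018, -0.0044], [-0.0043, 0.0018, -0.0044], [-0.0043, 0.0018, -0.0044], [-0.0043, 0.0018, -0.0044]])

```text
clock: 27.2
tcp_pos: [0.5075, 0.0132, 0.2073]
tcp_rot: [0.711, 0.703, 0.0, -0.0]
wrist_force: [0.1, -0.0, 0.2]
grip_width: 0.002
```

```bash
python3 -c "
from h import *
rel([.5085,.1,.207],89.3)
"
```

```text
t 27.2 tcp [0.5075 0.0132 0.2073] yaw 89.38 dp [0.0868 0.0001 0.0004] tw [-0.0005 -0.0008  0.0014] F [ 0.1 -0.   0.2] w 0.002 q [ 0.75  0.19 -0.95  1.76  0.16  1.27 -0.25]
```

Call:
arm_command(fingers=[1, 1, 1, 1, 1, 1, 1, 1], dp=[[0.01, 0, 0], [0.018, 0, 0], [0.024, 0, 0], [0.03, 0, 0], [0.036, 0, 0], [0.042, 0, 0], [0.048, 0, 0], [0.054, 0, 0]], twist=[[0, 0, 0], [0, 0, 0], [0, 0, 0], [0, 0, 0], [0, 0, 0], [0, 0, 0], [0, 0, 0], [0, 0, 0]])

```text
clock: 28.0
tcp_pos: [0.5081, 0.0677, 0.2074]
tcp_rot: [0.711, 0.703, 0.0, -0.0]
wrist_force: [0.2, -2.2, 1.8]
grip_width: -0.001
```

```bash
python3 -c "
from h import *
rel([.5085,.098,.195],89.3)
shot(21); crop(21,'side',150,180,270,300,5,'s21z')
"
```

```text
t 28.0 tcp [0.5081 0.0677 0.2074] yaw 89.38 dp [0.0303 0.0001 0.0124] tw [-0.0004 -0.0008  0.0014] F [ 0.2 -2.2  1.8] w -0.001 q [ 0.66  0.22 -0.98  1.75  0.19  1.28 -0.37]
```

View pics/s21z.png

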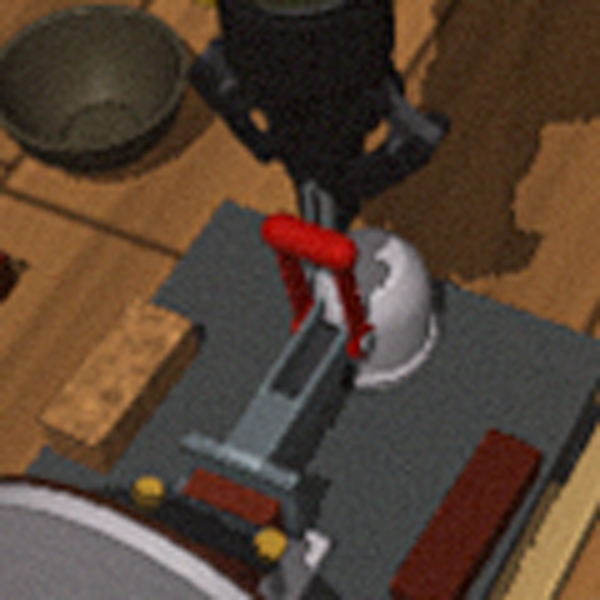

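The handle is being pushed over toward the disc with only about 2 N.

Call:
arm_command(fingers=[1, 1, 1, 1, 1, 1, 1, 1], dp=[[0.005, 0, 0], [0.01, 0, 0.001], [0.015, 0, 0.002], [0.02, 0, 0.004], [0.025, 0, 0.007], [0.03, 0, 0.011], [0.035, 0, 0.015], [0.039, 0, 0.02]], twist=[[0, 0, 0], [0, 0, 0], [0, 0, 0], [0, 0, 0], [0, 0, 0], [0, 0, 0], [0, 0, 0], [0, 0, 0]])

```text
clock: 28.9
tcp_pos: [0.5082, 0.1081, 0.1869]
tcp_rot: [0.71, 0.704, 0.0, -0.001]
wrist_force: [0.3, -1.7, 1.1]
grip_width: 0.003
```

```bash
python3 -c "
from h import *
rel([.5085,.128,.225],89.3)
shot(22); crop(22,'side',150,180,270,300,5,'s22z')
"
```

```text
t 28.9 tcp [0.5082 0.1081 0.1869] yaw 89.48 dp [ 0.0199  0.0001 -0.038 ] tw [-0.0006 -0.0017  0.0032] F [ 0.3 -1.7  1.1] w 0.003 q [ 0.58  0.26 -0.99  1.76  0.23  1.25 -0.48]
```

View pics/s22z.png

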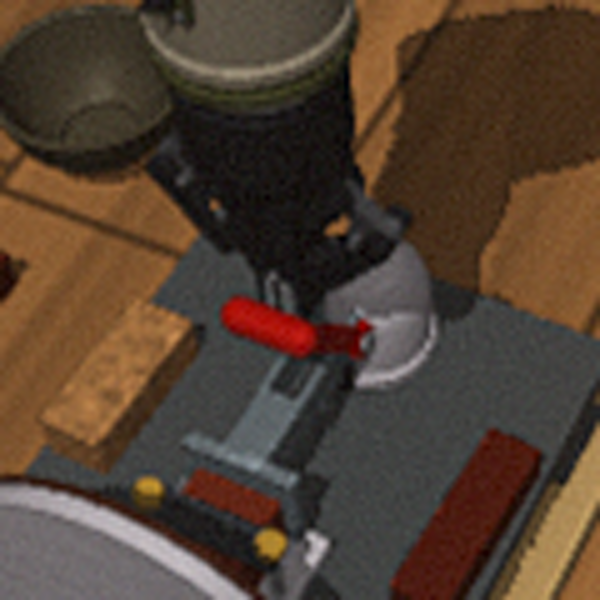

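Next I move the fingertips up and over the grip, then press down along the arc.

Call:
arm_command(fingers=[1, 1, 1, 1, 1, 1, 1, 1], dp=[[-0.006, 0, -0.01], [-0.006, 0, -0.03], [-0.003, 0, -0.045], [0.01, 0, -0.045], [0.02, 0, -0.045], [0.026, 0, -0.045], [0.026, 0, -0.035], [0.026, 0, -0.03]], twist=[[0, 0, 0], [0, 0, 0], [0, 0, 0], [0, 0, 0], [0, 0, 0], [0, 0, 0], [0, 0, 0], [0, 0, 0]])

```text
clock: 29.8
tcp_pos: [0.5076, 0.134, 0.2152]
tcp_rot: [0.71, 0.704, -0.0, -0.002]
wrist_force: [0.1, -0.7, 0.1]
grip_width: -0.0
```

```bash
python3 -c "
from h import *
rel([.5088,.1565,.165],89.3)
for t in np.radians([48,40,30,20,16.7]): print(np.degrees(t),.0765+.0835*np.cos(t),.134+.009+.0835*np.sin(t))
"
```

```text
t 29.8 tcp [0.5076 0.134  0.2152] yaw 89.55 dp [0.0224 0.0012 0.0502] tw [-0.0031 -0.0018  0.0043] F [ 0.1 -0.7  0.1] w -0.0 q [ 0.54  0.26 -1.01  1.7   0.22  1.31 -0.52]
48.00000000000001 0.13237240563096467 0.20505259292736244
40.0 0.14046471100043467 0.19667276540882606
29.999999999999996 0.14881312121600065 0.18475000000000003
20.0 0.15496433383562336 0.17155868196769336
16.7 0.1564781783195838 0.16699460340745095
```

Call:
arm_command(fingers=[1, 1, 1, 1, 1, 1, 1, 1], dp=[[0, 0.001, 0.005], [0.002, 0.001, 0.01], [0.005, 0.001, 0.015], [0.009, 0.001, 0.02], [0.012, 0.001, 0.025], [0.015, 0.001, 0.03], [0.018, 0.001, 0.035], [0.02, 0.001, 0.039]], twist=[[-0.003, -0.002, 0.004], [-0.003, -0.002, 0.004], [-0.003, -0.002, 0.004], [-0.003, -0.002, 0.004], [-0.003, -0.002, 0.004], [-0.003, -0.002, 0.004], [-0.003, -0.002, 0.004], [-0.003, -0.002, 0.004]])

```text
clock: 30.6
tcp_pos: [0.509, 0.155, 0.1763]
tcp_rot: [0.711, 0.703, 0.001, -0.0]
wrist_force: [0.7, 1.9, 3.9]
grip_width: -0.002
```

```bash
python3 -c "
from h import *
rel([.5088,.1565,.165],89.3)
shot(23); crop(23,'side',150,180,270,300,5,'s23z')
"
```

```text
t 30.6 tcp [0.509  0.155  0.1763] yaw 89.34 dp [ 0.0015 -0.0002  0.0113] tw [ 0.001  -0.001   0.0007] F [0.7 1.9 3.9] w -0.002 q [ 0.48  0.31 -0.99  1.74  0.28  1.24 -0.6 ]
```

View pics/s23z.png

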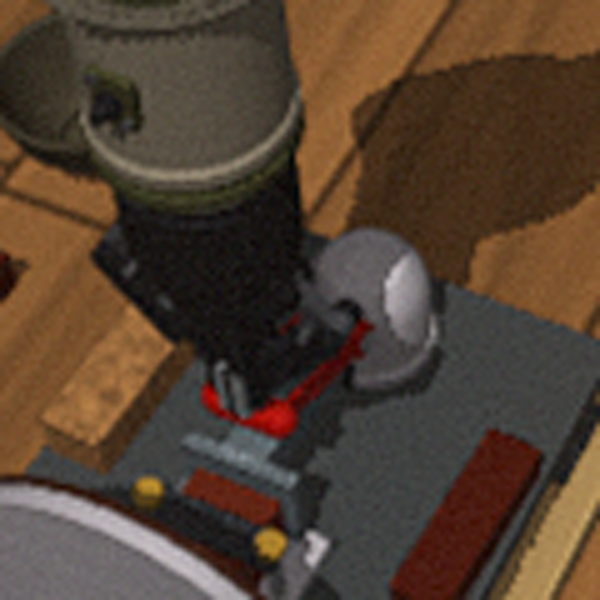

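The fingertips are on top of the grip, which is nearly down. Pressing the last bit in small steps.

Call:
arm_command(fingers=[1, 1, 1, 1, 1], dp=[[0.0005, 0, 0.002], [0.001, 0, 0.004], [0.001, 0, 0.006], [0.001, 0, 0.008], [0.001, 0, 0.009]], twist=[[0, 0, 0], [0, 0, 0], [0, 0, 0], [0, 0, 0], [0, 0, 0]])

```text
clock: 31.2
tcp_pos: [0.5085, 0.155, 0.1664]
tcp_rot: [0.711, 0.703, -0.0, -0.0]
wrist_force: [-0.3, 2.0, 3.3]
grip_width: -0.001
```

Call:
arm_command(fingers=[1, 1, 1], dp=[[0, 0, 0.001], [0, 0, 0.002], [0, 0, 0.002]], twist=[[0, 0, 0], [0, 0, 0], [0, 0, 0]])

```text
clock: 31.5
tcp_pos: [0.5087, 0.1551, 0.1658]
tcp_rot: [0.711, 0.703, -0.0, 0.0]
wrist_force: [-5.0, 0.1, 17.6]
grip_width: 0.002
```

The stop is reached, at 17.6 N and the expected height. I'll retreat and check.

Call:
arm_command(fingers=[1, 1, 1], dp=[[0, 0, 0.0025], [0, 0, 0.0025], [0, 0, 0.0025]], twist=[[0, 0, 0], [0, 0, 0], [0, 0, 0]])

```text
clock: 31.8
tcp_pos: [0.509, 0.1552, 0.1656]
tcp_rot: [0.711, 0.703, -0.0, 0.001]
wrist_force: [-10.4, -2.4, 28.5]
grip_width: 0.005
```

Call:
arm_command(fingers=[1, 1, 1, 1, 1, 1, 1, 1], dp=[[0, 0, -0.01], [0, 0, -0.03], [0, 0, -0.06], [0, 0, -0.1], [0, 0, -0.14], [-0.04, 0, -0.15], [-0.08, -0.02, -0.15], [-0.12, -0.05, -0.15]], twist=[[0, 0, 0], [0, 0, 0], [0, 0, 0], [0, 0, 0], [0, 0, 0], [0, 0, 0], [0, 0, 0], [0, 0, 0]])

```text
clock: 32.6
tcp_pos: [0.457, 0.0342, 0.3154]
tcp_rot: [0.712, 0.703, -0.0, 0.0]
wrist_force: [0.2, -1.6, 0.5]
grip_width: 0.001
```

Call:
arm_command(fingers=[1, 1, 1, 1, 1, 1], dp=[[-0.04, 0, 0], [-0.08, 0, 0], [-0.12, 0, 0], [-0.16, 0, 0], [-0.2, 0, 0], [-0.22, 0, 0]], twist=[[0, 0, 0], [0, 0, 0], [0, 0, 0], [0, 0, 0], [0, 0, 0], [0, 0, 0]])

```text
clock: 33.2
tcp_pos: [0.4528, -0.1899, 0.3147]
tcp_rot: [0.713, 0.701, -0.001, -0.0]
wrist_force: [-0.3, -0.4, -0.1]
grip_width: -0.001
```

```bash
python3 -c "
from h import *
shot(24); crop(24,'side',110,180,270,340,4,'s24z');crop(24,'top',90,130,240,240,5,'t24z')
"
```

```text
(no output)
```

View pics/s24z.png

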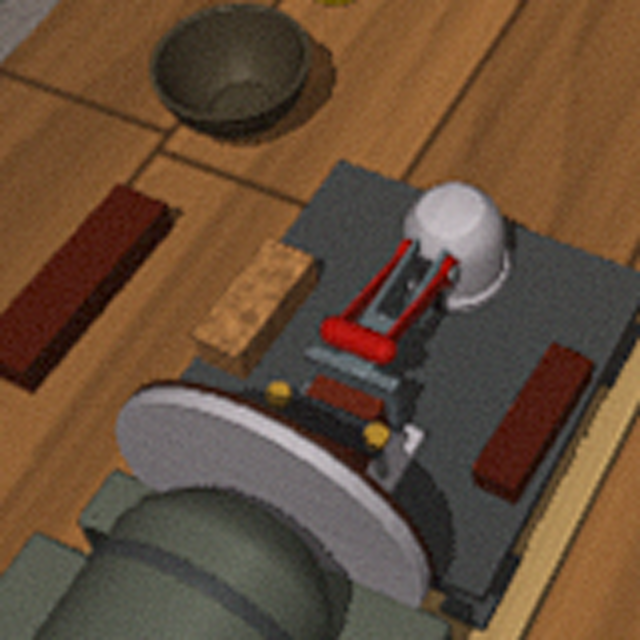

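View pics/t24z.png

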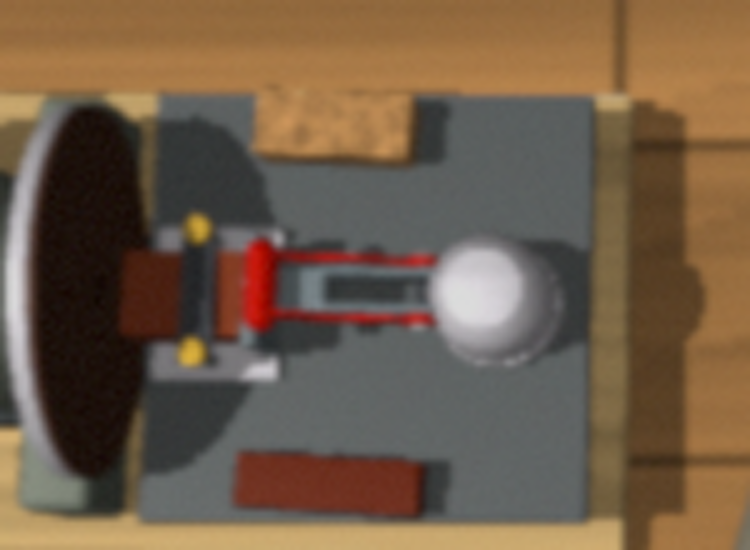

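Locked: the handle lies over the bar, the block faces the disc, and the cork and offcut are in place. Numeric check of heading, handle height and bystanders:

```bash
python3 -c "
from h import *
D=load(24);S,T=D['side'],D['top'];T0=load(0)['top'];S0=load(0)['side']
f=lambda x,y:(90+(x-2)/5,130+(y-2)/5); gs=lambda x,y:(110+(x-1.5)/4,180+(y-1.5)/4)
g,e=tri([S,T],[gs(358,339),f(261,284)]); print('grip',g,e,'expect .5084,.1565,.158')
a=np.array([onz(T,f(280,256),.14),onz(T,f(425,262),.14)]);b=np.array([onz(T,f(280,321),.14),onz(T,f(425,321),.14)])
for q in(a,b):
  v=q[0]-q[1]; print('rail yaw',np.degrees(np.arctan2(v[1],v[0])))
m=[onz(T,f(*q),.14) for q in((197,228),(191,351))]; v=m[0]-m[1]; print('knob yaw',np.degrees(np.arctan2(v[1],v[0]))+90,(m[0]+m[1])/2)
v=(m[0]+m[1])/2-np.array([.507,.0425,.14]); print('ball->knobs yaw',np.degrees(np.arctan2(v[1],v[0])),np.linalg.norm(v[:2]))
print('rim y,x', onz(T,f(563,300),.086)[1]+.035, onz(T,f(500,367),.086)[0]+.035)
for n,a_,b_ in(('top',T0,T),('side',S0,S)):
  d=np.abs(a_['img'].astype(int)-b_['img'].astype(int)).max(2)>60; k,l,s,c=cv2.connectedComponentsWithStats(d.astype(np.uint8))
  print(n,[s[i].tolist() for i in range(1,k) if s[i,4]>25])
"
```

```text
grip [0.50860796 0.15610718 0.15940664] [np.float64(0.0003956380459365844), np.float64(0.00039563804593649335)] expect .5084,.1565,.158
rail yaw 87.23770273721927
rail yaw 89.6391969800479
knob yaw 89.0924721801039 [0.5086868  0.19613979 0.14      ]
ball->knobs yaw 89.37097906330015 0.1536490468213069
rim y,x 0.042139972328949865 0.5077739678963379
top [[270, 133, 20, 24, 89], [294, 142, 34, 14, 155], [246, 152, 19, 59, 276], [218, 154, 102, 217, 6891], [318, 165, 7, 14, 47], [134, 176, 25, 23, 234], [320, 176, 19, 20, 294], [177, 179, 18, 20, 136], [385, 178, 19, 8, 114], [313, 183, 6, 11, 46], [347, 182, 43, 13, 276], [121, 198, 10, 7, 55], [134, 199, 11, 7, 53], [335, 199, 50, 19, 311], [380, 209, 10, 10, 47], [403, 210, 18, 8, 62], [370, 223, 45, 57, 1281], [297, 224, 7, 15, 72], [389, 234, 5, 33, 65], [278, 281, 14, 41, 158], [355, 292, 47, 26, 295], [430, 304, 63, 80, 3119], [508, 334, 4, 30, 82], [288, 338, 18, 4, 33], [184, 343, 61, 41, 1314], [157, 367, 22, 17, 123], [359, 371, 20, 5, 59]]
side [[256, 0, 29, 23, 506], [431, 0, 27, 30, 426], [462, 0, 50, 59, 1394], [305, 17, 114, 35, 845], [265, 26, 39, 35, 316], [259, 38, 8, 19, 63], [422, 58, 30, 50, 427], [256, 62, 51, 72, 1623], [478, 82, 22, 11, 150], [399, 125, 32, 35, 585], [286, 127, 14, 13, 33], [325, 139, 22, 10, 60], [441, 146, 36, 56, 496], [318, 150, 22, 14, 97], [261, 156, 28, 60, 634], [341, 158, 11, 11, 42], [466, 184, 46, 27, 299], [436, 193, 5, 14, 37], [268, 204, 20, 13, 159], [212, 226, 23, 27, 199], [395, 228, 3, 13, 26], [431, 230, 8, 11, 43], [419, 245, 20, 46, 254], [222, 248, 14, 9, 31], [441, 249, 7, 19, 50], [493, 249, 7, 39, 107], [190, 255, 25, 15, 125], [484, 258, 8, 33, 118], [500, 261, 3, 15, 29], [432, 263, 3, 23, 51], [201, 286, 6, 6, 28], [423, 295, 10, 10, 50], [432, 295, 9, 12, 30], [456, 297, 15, 13, 78], [462, 310, 12, 8, 53]]
```

View pics/top24.png

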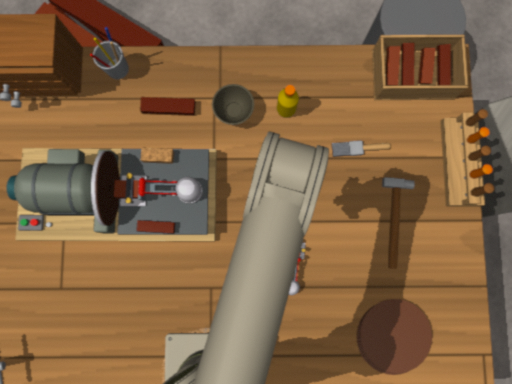

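Yaw by three cues is 89.1–89.4°, against 89.3° wanted. The grip is at its locked position within 1–2 mm, and the bystanders haven't moved. Handing in.

```bash
python3 -c "
from cell import hand_in
print(hand_in())"
```

```text
the job is handed in; nothing more can be done
None
```

The sanding arm is on the sander's ball, pointing at the disc, with its latch pressed down. I handed the job in at about 33 s of the 72 s; it reported no verdict.

**What I did:**
- **Raising the latch:** My first grasp, on the ends of the red grip, only got the handle part way. It then dragged the loose arm about 7 cm along the bench and lifted one end. I set it back down, regripped the red grip across its thickness and turned the handle to about 1.5 rad.
- **Placing the arm:** I carried it by the bar and lowered it onto the ball, making contact at the expected home height.
- **Locking:** I pressed the handle down to its stop. The wrist force peaked at about 30 N.

**Last checks:**
- **Socket:** the dome rim measured (0.5078, 0.0421) against the ball at about (0.507, 0.0425), within 1 mm.
- **Heading:** the knobs gave 89.1° and 89.4° against 89.3° wanted. The two handle rails, picked by eye, disagreed at 87.2° and 89.6°.
- **Handle:** the red grip is within 2 mm of its locked position.
- **Other things:** by eye, the bystanders on the bench and on the sander's table look unmoved in the final pictures, and the robot is clear of everything. The before/after image difference was too cluttered by the arm and its shadow to confirm this.
- **Not measured:** I did not measure the 12 mm gap between block and disc. It follows only from the socket position and the heading.

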